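# Tighten a specimen container's cap and hold a contact reader on its tag

## Robot

A 6-joint arm with a two-finger parallel gripper is mounted at the origin on the work surface. World frame = base frame: x ahead of the robot, y to its left, z up, the work surface at z = 0. Lengths are in m, angles in degrees, forces in N, time in s.
With the tool pointing down it reaches from about 0.375 to 0.9 m from the base axis. Payload 3.1 kg.
Tool frame: the origin (TCP) lies midway between the tips of the shut fingers; the grasp point (between the pads) lies bot.hold_point_z behind it (bot.hold_point_z is the distance from the TCP to the grasp point, in m); z points along the fingers, y is the direction in which the jaws open and shut (so a half turn about z gives the same grasp; the last joint's range is limited). The gripper opens to 87 mm and grips with 3 to 60 N. Pads are 19 mm wide; open, the fingers measure 117 mm over their backs; the gripper's body (75 mm by 190 mm) begins 51 mm behind the grasp point.
Start: joints at [58.757, 30.224, 82.088, -0, 67.689, -10.227], TCP at [0.224, 0.583, 0.223] pointing down, gripper open.
Joint ranges: [-176.69, 176.69], [-43.24, 126.21], [12.49, 139.97], [-82, 262], [0, 151.66], [-163.58, 163.58]. Speed limits (degrees/s): [159.86, 159.86, 180, 180, 180, 180].

## Interface

Orientations are given as a 3x3 rotation matrix whose columns are the frame's x, y, z axes.
In Python, from rig import bot, vision, order gives the robot as it stands. The module is installed in compiled form; this text tells all that it offers.
- The arm moves only by the tool move_arm, never from a script. Its argument "moves" is a list of rows, each an object of numbers: "hand": the finger opening in mm, from 0 to 87; "x", "y", "z": the shift along the tool's x, y, z in units of 25 mm (1.0 is 25 mm); "wx", "wy", "wz": the turn, a rotation vector about the tool's x, y, z in degrees. In form: [{"hand": .., "x": .., "y": .., "z": .., "wx": .., "wy": .., "wz": ..}, ...]. A call has 1 to 20 rows; each row shifts and turns the commanded pose from where the row before left it, along the tool's axes as they then stand; what a row does not reach is not made up. A row lasts 1/10 s, in which the tool goes at most 50 mm and 8.59 degrees, less where a joint would pass 70% of its speed; a pose out of reach is approached as far as the arm can. A call is refused whole if a number of a shift passes 1 or a number of a turn 8.59, either way. A call with a gripper value outside its range is refused whole. The fingers move at their own pace and stop on an object; the grip force is fixed at half the most. Time passes only in rows, so rows that do not move let the fingers close. It gives the time, the measured TCP pose, the force and the opening at its end, in the units of the state.
- bot.read_state(): the state, without advancing time (a new reading comes with each control period).
- vision.capture(name): name is "scene" or "top" or "wrist"; returns a dict with "image" (420x560x3 uint8, red, green, blue), "z_map" (420x560 float32, m along the optical axis (not along the pixel's ray), 0 where there is no reading), "fx", "fy", "cx", "cy" (pixels), "pose" (4x4, takes a point from camera to world coordinates); the wrist camera has in their place "hand_eye" (4x4, takes a point from camera to tool coordinates, whose origin is the TCP and whose axes are the flange's). Camera axes: x right, y down, z forward; pixel columns grow to the right and rows downward; lengths in m; the calibration is good to about 2 mm. A picture is of the moment at which its call begins: read the wrist's pose just before it.
- order.hand_in(): hands the job in, once; it reports no verdict.
The state is a dict: "time_s": time; "joint_positions": joint angles; "qvel": joint speeds; "tau": joint torques, N m; "position": TCP position; "tcp_rot": TCP orientation; "force": force on the tool from outside, world axes, zero at the start; "moment": the same for the moment, N m; "opening": opening from 0.0 (shut) to 1.0 (fully open).
Only numpy, scipy, OpenCV 4.12 (cv2) and the standard library are available. Lean on these libraries where they do the work, as an engineer would, in place of code of your own. Each camera call takes 0.05 s, during which the arm holds its last target.

## Task

First screw the loose cap of the container in the sloping dock clockwise until it is fully home. Then lift the contact reader wand out of its stand and hold its sprung tip on the steel tag disc in the middle of that cap, with the wand square to the disc (so leaning as the container leans) and pressed gently, so that the sprung tip is pushed about half-way in, neither barely touching nor bottomed. Finish while still holding the wand there, and do not shift the other things on the bench.

Things in the scene. Friction and masses are not known exactly. Their poses are not given: they have to be found in the camera images.
- container: fixed sloping dock (grey base plate 120 x 100, white round socket) with a white container, 72 across, clamped in it. Origin: centre of the base plate's underside, on the table. The container leans 0.35 rad (20 degrees) from vertical to the dock's own -x side. Nothing but its cap moves. The disc's centre is 28 to the -x side of the origin and 162 above it
- cap (a joint): how far the container's cap is unscrewed, rad: 0 = fully home against a hard stop, larger = looser (anticlockwise seen from above the cap). Starts 0.6 to 1.3, at most 1.7; the cap never comes off or rises, needs about 0.12 N m to turn and stays where left. A white rib on its top face points to the low side, in line with a small rib on the container's shoulder, when home
- cap_mid (a point): centre of that grey ribbed screw cap, 44 across and 32 tall along its axis (z, pointing out of the cap, 20 degrees off vertical); turns with the cap. Below the cap a neck 36 across shows for 11, then the shoulder slopes out at 45 degrees to 72 across
- disc (a point): round steel tag disc, 18 across, 2 proud of the middle of the cap's top face. Origin: centre of the disc's upper face, on the cap's axis; its z axis points out of the cap along that axis (20 degrees off vertical). Turns with the cap. The cap's top face is 2 below the origin, its underside 34 below, along z
- stand: fixed grey block 80 x 80 x 78 tall with an upright round hole, 19 across and 72 deep, in the middle of its top; the wand stands in it. Origin: centre of its underside
- wand_mid (a point): centre of the reader wand's white square handle, 24 x 24, 80 long (faces square to this x and y; z along the wand, tip to handle, up in the stand); about 0.12 kg. Starts 118 above the table, handle resting on the stand. Below the handle: steel shaft 14 across, 45 long, then the sprung brass tip, 8 across, its round end 104 below this point unpressed. Draw straight up over 65 to clear the hole
- wand: the same wand, origin at the lower end of the handle, 40 below its centre; same axes
- plunger (a joint): how far the wand's sprung tip is pushed in, m: 0 = out, 0.015 = bottomed. The spring pushes with 1 N at first touch, 2.5 N half-way in and 4 N when bottomed (200 N/m)
- tip_end (a point): end of the wand's sprung round tip (moves with the tip); same axes as the wand
- cup: bystander, to be left alone: white lidded specimen cup, 60 across, 65 tall; origin at the centre of its underside
- reagent: bystander, to be left alone: amber bottle, 52 across, 110 tall; origin at the centre of its underside
- spare: bystander, to be left alone: loose upright spare container with the same shape and cap as the docked one but no steel disc; 72 across, 139 tall; origin at the centre of its underside
- gloves: bystander, to be left alone: glove box 110 x 200 x 80 tall; origin at the centre of its underside
- timer: bystander, to be left alone: flat bench timer 60 x 70 x 22 tall; origin at the centre of its underside
- dishes: bystander, to be left alone: stack of four dishes, 90 across, 53 tall; origin at the centre of its underside
- rack: bystander, to be left alone: white tube rack with capped tubes, 200 x 70, 102 tall; origin at the centre of its underside
Things that resemble listed ones, but are neither listed nor needed, are in the scene too. What is shaped like the stand but red or yellow is not meant.

How it is judged:
By the outcome, as a careful person would: the job done as asked, in the order asked, and still so for the second after the job is handed in, while the arm keeps its last pose, push and grip.
It also fails if it takes over 53 s, if anything falls off the work surface, if the arm or the gripper's body presses on something with over 40 N, if the wrist force passes 120 N, or if a joint passes its speed limit or range.

## Working session

There is one attempt and no reset: what is moved stays moved. The work goes in short steps, Python scripts to look and compute and a tool call to move; the robot and the scene stay as the last step left them, time stands still between calls to the robot, and variables do not carry over. Pictures are saved under pics/ and viewed, and the job is handed in when it is done.

Besides the shell and the picture viewer there is one more tool, called after "Request:" by a JSON object that holds its "op" and its "data". move_arm: Moves the arm, as the interface text tells. Its arguments: {"type":"object","properties":{"moves":{"type":"array"}},"required":["moves"]}

```bash
mkdir -p pics; cat > h.py <<'E'
from rig import bot, vision, order
import numpy as np, cv2
def cap(name, tag):
    s=bot.read_state(); d=vision.capture(name)
    if 'pose' in d: P=np.array(d['pose'])
    else:
        T=np.eye(4);T[:3,:3]=np.array(s['tcp_rot']);T[:3,3]=s['position'];P=T@np.array(d['hand_eye'])
    d['P']=P
    cv2.imwrite(f'pics/{tag}.png',d['image'][:,:,::-1]); np.savez(f'pics/{tag}.npz',image=d['image'],z=d['z_map'],P=P,K=[d['fx'],d['fy'],d['cx'],d['cy']])
    return d
def load(tag): return np.load(f'pics/{tag}.npz')
def cloud(n):
    fx,fy,cx,cy=n['K'];z=n['z'];v,u=np.mgrid[:z.shape[0],:z.shape[1]]
    c=np.stack([(u-cx)/fx*z,(v-cy)/fy*z,z],-1)
    return c@n['P'][:3,:3].T+n['P'][:3,3]
def crop(tag,u0,v0,u1,v1,k,out):
    im=load(tag)['image'][v0:v1,u0:u1,::-1]
    cv2.imwrite(f'pics/{out}.png',cv2.resize(im,None,fx=k,fy=k,interpolation=cv2.INTER_CUBIC))
E
python3 - <<'E'
from h import *
s=bot.read_state()
print({k:np.round(v,3).tolist() for k,v in s.items()}, bot.hold_point_z)
for n in ['scene','top','wrist']:
    d=cap(n,n+'0'); print(n,d['fx'],d['cx'],d['cy'],np.round(d['P'],3).tolist())
E
```

```text
{'time_s': 0.0, 'joint_positions': [58.755, 30.278, 82.157, -0.001, 67.688, -10.226], 'qvel': [-0.058, -0.092, -0.035, -0.057, -0.056, 0.006], 'tau': [-0.001, -44.005, -17.659, 0.063, 0.058, -0.0], 'position': [0.224, 0.583, 0.222], 'tcp_rot': [[-0.933, 0.359, -0.001], [0.359, 0.933, -0.002], [0.0, -0.002, -1.0]], 'force': [0.518, 0.349, 0.382], 'moment': [-0.03, 0.034, -0.02], 'opening': 1.002} 0.0187
scene 391.5243451028476 277.1593713931118 209.9688176042871 [[0.524, 0.581, -0.623, 1.13], [0.852, -0.34, 0.399, -0.348], [0.019, -0.74, -0.673, 0.742], [0.0, 0.0, 0.0, 1.0]]
top 450.14547705100983 275.94046304530025 209.04661297028954 [[0.02, -0.982, 0.187, 0.327], [-1.0, -0.018, 0.012, 0.012], [-0.008, -0.188, -0.982, 1.408], [0.0, 0.0, 0.0, 1.0]]
wrist 328.0015402427403 278.3723867582033 207.91423338635508 [[0.358, 0.895, 0.264, 0.15], [0.934, -0.343, -0.102, 0.612], [-0.001, 0.284, -0.959, 0.384], [0.0, 0.0, 0.0, 1.0]]
```

View pics/scene0.png

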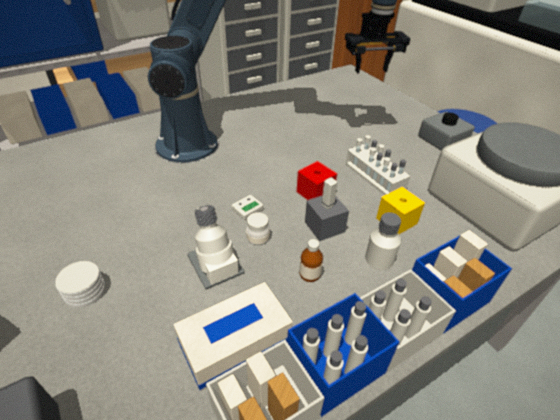

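View pics/top0.png

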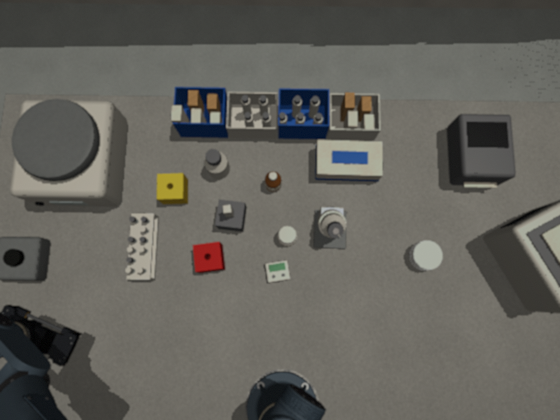

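View pics/wrist0.png

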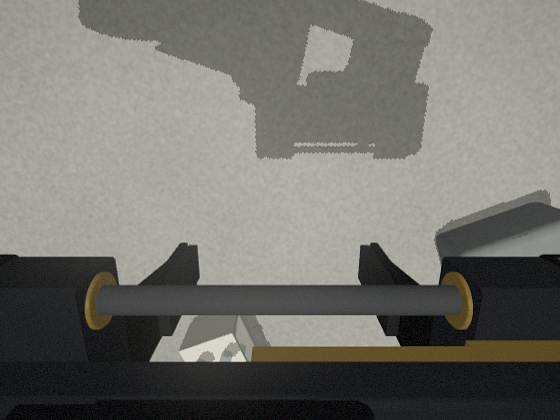

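The top view shows the docked container near (332,225), its cap leaning towards the robot. The dark stand with the wand is near (230,214). Next I'll enlarge and measure both.

```bash
python3 - <<'E'
from h import *
crop('top0',290,185,370,265,7,'c1'); crop('top0',190,175,270,255,7,'c2'); crop('scene0',170,190,260,290,6,'c3')
for t in ['top0','scene0']:
    n=load(t);p=cloud(n)
    # points near dock
    for nm,(x0,x1,y0,y1) in dict(dock=(.36,.62,-.22,-.06),stand=(.4,.65,.05,.2)).items():
        m=(p[...,0]>x0)&(p[...,0]<x1)&(p[...,1]>y0)&(p[...,1]<y1)&(n['z']>0)
        q=p[m]
        for lo,hi in [(.003,.03),(.03,.07),(.07,.085),(.085,.12),(.12,.145),(.145,.15),(.15,.165),(.165,.175)]:
            k=q[(q[:,2]>lo)&(q[:,2]<hi)]
            if len(k)>3: print(t,nm,lo,hi,len(k),k.min(0).round(3),k.max(0).round(3),np.median(k,0).round(3))
E
```

```text
top0 dock 0.003 0.03 999 [ 0.36  -0.22   0.003] [ 0.619 -0.06   0.029] [ 0.492 -0.129  0.008]
top0 dock 0.03 0.07 141 [ 0.505 -0.18   0.03 ] [ 0.594 -0.098  0.07 ] [ 0.583 -0.121  0.06 ]
top0 dock 0.07 0.085 90 [ 0.53 -0.18  0.07] [ 0.582 -0.099  0.085] [ 0.562 -0.122  0.079]
top0 dock 0.085 0.12 245 [ 0.49  -0.172  0.085] [ 0.577 -0.104  0.12 ] [ 0.542 -0.126  0.109]
top0 dock 0.12 0.145 55 [ 0.505 -0.164  0.12 ] [ 0.555 -0.118  0.145] [ 0.54  -0.138  0.123]
top0 dock 0.145 0.15 8 [ 0.493 -0.16   0.145] [ 0.534 -0.118  0.149] [ 0.525 -0.129  0.147]
top0 dock 0.15 0.165 168 [ 0.487 -0.159  0.151] [ 0.533 -0.117  0.165] [ 0.506 -0.137  0.16 ]
top0 dock 0.165 0.175 37 [ 0.505 -0.149  0.165] [ 0.528 -0.121  0.17 ] [ 0.519 -0.138  0.166]
top0 stand 0.003 0.03 540 [0.4   0.05  0.003] [0.65 0.2  0.03] [0.5   0.121 0.005]
top0 stand 0.03 0.07 118 [0.4   0.125 0.03 ] [0.6   0.199 0.07 ] [0.523 0.173 0.05 ]
top0 stand 0.07 0.085 608 [0.402 0.125 0.07 ] [0.607 0.2   0.085] [0.551 0.165 0.078]
top0 stand 0.085 0.12 29 [0.533 0.137 0.085] [0.574 0.189 0.117] [0.553 0.161 0.102]
top0 stand 0.12 0
[... 830 characters left out ...]
dock 0.165 0.175 40 [ 0.512 -0.158  0.165] [ 0.527 -0.125  0.17 ] [ 0.52  -0.141  0.166]
scene0 stand 0.003 0.03 460 [0.4   0.05  0.003] [0.649 0.2   0.03 ] [0.567 0.15  0.017]
scene0 stand 0.03 0.07 704 [0.401 0.123 0.03 ] [0.608 0.2   0.07 ] [0.568 0.166 0.05 ]
scene0 stand 0.07 0.085 657 [0.4   0.123 0.07 ] [0.607 0.2   0.085] [0.57  0.159 0.078]
scene0 stand 0.085 0.12 130 [0.553 0.153 0.085] [0.577 0.18  0.119] [0.573 0.157 0.104]
scene0 stand 0.12 0.145 99 [0.553 0.153 0.12 ] [0.578 0.18  0.145] [0.573 0.157 0.132]
scene0 stand 0.145 0.15 20 [0.555 0.153 0.145] [0.577 0.175 0.15 ] [0.573 0.158 0.147]
scene0 stand 0.15 0.165 86 [0.551 0.154 0.15 ] [0.577 0.18  0.16 ] [0.567 0.164 0.157]
```

View pics/c1.png

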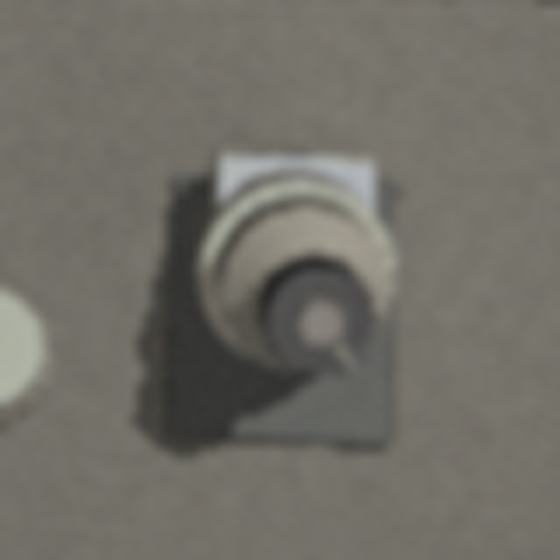

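View pics/c2.png

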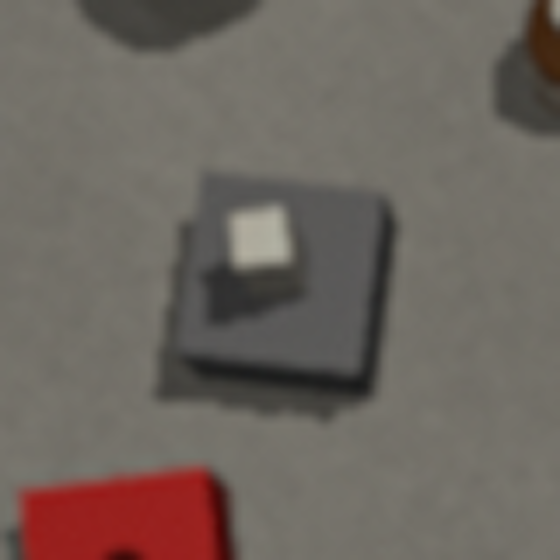

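View pics/c3.png

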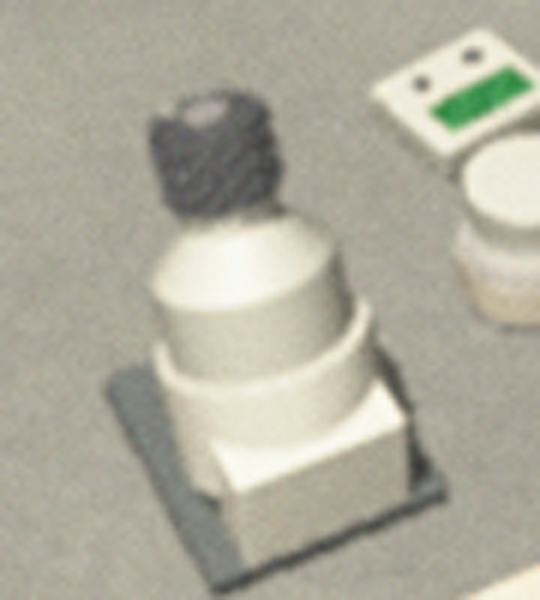

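```bash
python3 - <<'E'
from h import *
d=vision.capture('wrist'); H=np.array(d['hand_eye']); np.save('H.npy',H); print(H.round(3).tolist())
def proj(p):
    c=np.linalg.inv(H)@np.r_[p,1]; return c[0]/c[2]*d['fx']+d['cx'],c[1]/c[2]*d['fy']+d['cy']
for p in [(0,0,0),(0,0,.1),(.03,0,.1),(.05,0,.1),(.05,0,.15)]: print(p,np.round(proj(p)))
for t in ['top0','scene0']:
    n=load(t);p=cloud(n);q=p[n['z']>0]
    # cap top: points near disc
    m=(np.hypot(q[:,0]-.51,q[:,1]+.14)<.04)&(q[:,2]>.147)
    k=q[m]; 
    ax=np.array([-np.sin(.35),0,np.cos(.35)])
    h=k@ax; print(t,'axis heights',np.histogram(h,bins=np.arange(h.min(),h.max()+.002,.002)))
    top=k[h>np.percentile(h,95)-.006]; c=top.mean(0)
    u,s,v=np.linalg.svd(top-c); print('c',c.round(4),'mid',((top.min(0)+top.max(0))/2).round(4),'n',v[2].round(3),len(top))
    # plate
    m=(q[:,2]>.004)&(q[:,2]<.016)&(abs(q[:,0]-.54)<.09)&(abs(q[:,1]+.14)<.075)
    r=cv2.minAreaRect((q[m][:,:2]*1000).astype(np.float32)); print('plate',r,np.median(q[m][:,2]))
    m=(abs(q[:,2]-.078)<.004)&(abs(q[:,0]-.565)<.06)&(abs(q[:,1]-.165)<.06)
    print('stand',cv2.minAreaRect((q[m][:,:2]*1000).astype(np.float32)))
    m=(abs(q[:,2]-.158)<.004)&(abs(q[:,0]-.565)<.03)&(abs(q[:,1]-.165)<.03)
    print('wand',cv2.minAreaRect((q[m][:,:2]*1000).astype(np.float32)))
E
```

```text
[[0.0, -0.959, -0.284, 0.079], [1.0, 0.0, 0.001, 0.001], [-0.001, -0.284, 0.959, -0.163], [0.0, 0.0, 0.0, 1.0]]
(0, 0, 0) [277. 262.]
(0, 0, 0.1) [277. 209.]
(0.03, 0, 0.1) [277. 174.]
(0.05, 0, 0.1) [277. 149.]
(0.05, 0, 0.15) [277. 143.]
top0 axis heights (array([ 1,  0,  6,  0,  2,  2,  3,  4, 11, 32, 59, 55, 23, 10,  1]), array([-0.04425184, -0.04225184, -0.04025184, -0.03825184, -0.03625184,
       -0.03425184, -0.03225184, -0.03025184, -0.02825184, -0.02625184,
       -0.02425184, -0.02225184, -0.02025184, -0.01825184, -0.01625184,
       -0.01425184]))
c [ 0.5056 -0.1379  0.1617] mid [ 0.5059 -0.1388  0.161 ] n [ 0.33   0.    -0.944] 148
plate ((541.198486328125, -140.58282470703125), (178.2319793701172, 148.3207244873047), 0.4463525712490082) 0.010464533663068765
stand ((563.6712646484375, 168.45018005371094), (80.53414916992188, 80.01581573486328), 84.1958236694336)
wand ((564.0638427734375, 168.45558166503906), (23.217456817626953, 22.691022872924805), 5.7760772705078125)
scene0 axis heights (array([ 5, 15, 14, 13, 24, 15, 16, 16, 18, 21, 36, 82, 13]), array([-0.04457528, -0.04257528, -0.04057528, -0.03857528, -0.03657528,
       -0.03457528, -0.03257528, -0.03057528, -0.02857528, -0.02657528,
       -0.02457528, -0.02257528, -0.02057528, -0.01857528]))
c [ 0.51   -0.1417  0.1622] mid [ 0.5064 -0.1408  0.1614] n [ 0.279  0.015 -0.96 ] 153
plate ((543.243408203125, -139.02987670898438), (147.85093688964844, 133.94073486328125), 3.0088462829589844) 0.011246436046416175
stand ((563.0565795898438, 166.99600219726562), (82.55691528320312, 83.60182189941406), 84.2940673828125)
wand ((564.2024536132812, 166.39768981933594), (24.315629959106445, 25.18536376953125), 8.05382251739502)
```

Request:
{"op": "move_arm", "data": {"moves": [{"z":-1,"wz":-7},{"z":-1,"wz":-7},{"z":-1,"wz":-7},{"x":-0.4,"y":-1},{"x":-0.4,"y":-1},{"x":-0.4,"y":-1},{"x":-0.4,"y":-1},{"x":-0.4,"y":-1},{"x":-0.4,"y":-1},{"x":-0.4,"y":-1},{"x":-0.4,"y":-1},{"x":-0.4,"y":-1},{"x":-0.4,"y":-1},{"x":-0.4,"y":-1},{"x":-0.4,"y":-1},{"x":-0.4,"y":-1},{"x":-0.4,"y":-1},{"x":-0.4,"y":-1},{"x":-0.4,"y":-1},{"x":-0.4,"y":-1}]}}

```text
schema error: expected keys hand, x, y, z, wx, wy, wz
```

Request:
{"op": "move_arm", "data": {"moves": [{"hand":87,"x":0,"y":0,"z":-1,"wx":0,"wy":0,"wz":-7},{"hand":87,"x":0,"y":0,"z":-1,"wx":0,"wy":0,"wz":-7},{"hand":87,"x":0,"y":0,"z":-1,"wx":0,"wy":0,"wz":-7},{"hand":87,"x":-0.4,"y":-1,"z":0,"wx":0,"wy":0,"wz":0},{"hand":87,"x":-0.4,"y":-1,"z":0,"wx":0,"wy":0,"wz":0},{"hand":87,"x":-0.4,"y":-1,"z":0,"wx":0,"wy":0,"wz":0},{"hand":87,"x":-0.4,"y":-1,"z":0,"wx":0,"wy":0,"wz":0},{"hand":87,"x":-0.4,"y":-1,"z":0,"wx":0,"wy":0,"wz":0},{"hand":87,"x":-0.4,"y":-1,"z":0,"wx":0,"wy":0,"wz":0},{"hand":87,"x":-0.4,"y":-1,"z":0,"wx":0,"wy":0,"wz":0},{"hand":87,"x":-0.4,"y":-1,"z":0,"wx":0,"wy":0,"wz":0},{"hand":87,"x":-0.4,"y":-1,"z":0,"wx":0,"wy":0,"wz":0},{"hand":87,"x":-0.4,"y":-1,"z":0,"wx":0,"wy":0,"wz":0},{"hand":87,"x":-0.4,"y":-1,"z":0,"wx":0,"wy":0,"wz":0},{"hand":87,"x":-0.4,"y":-1,"z":0,"wx":0,"wy":0,"wz":0},{"hand":87,"x":-0.4,"y":-1,"z":0,"wx":0,"wy":0,"wz":0},{"hand":87,"x":-0.4,"y":-1,"z":0,"wx":0,"wy":0,"wz":0},{"hand":87,"x":-0.4,"y":-1,"z":0,"wx":0,"wy":0,"wz":0},{"hand":87,"x":-0.4,"y":-1,"z":0,"wx":0,"wy":0,"wz":0},{"hand":87,"x":-0.4,"y":-1,"z":0,"wx":0,"wy":0,"wz":0}]}}

```text
time_s: 2.2
position: [0.3941, 0.1573, 0.2975]
tcp_rot: [[-1.0, 0.0, -0.0], [0.0, 1.0, 0.0], [0.0, 0.0, -1.0]]
force: [0.0, -0.2, 0.7]
opening: 1.0
```

Request:
{"op": "move_arm", "data": {"moves": [{"hand":87,"x":-0.37,"y":-1,"z":0,"wx":0,"wy":0,"wz":0},{"hand":87,"x":-0.37,"y":-1,"z":0,"wx":0,"wy":0,"wz":0},{"hand":87,"x":-0.37,"y":-1,"z":0,"wx":0,"wy":0,"wz":0},{"hand":87,"x":-0.37,"y":-1,"z":0,"wx":0,"wy":0,"wz":0},{"hand":87,"x":-0.37,"y":-1,"z":0,"wx":0,"wy":0,"wz":0},{"hand":87,"x":-0.37,"y":-1,"z":0,"wx":0,"wy":0,"wz":0},{"hand":87,"x":-0.37,"y":-1,"z":0,"wx":0,"wy":0,"wz":0},{"hand":87,"x":-0.37,"y":-1,"z":0,"wx":0,"wy":0,"wz":0},{"hand":87,"x":-0.37,"y":-1,"z":0.4,"wx":0,"wy":0,"wz":0},{"hand":87,"x":-0.37,"y":-1,"z":0.4,"wx":0,"wy":0,"wz":0},{"hand":87,"x":-0.37,"y":-1,"z":0.4,"wx":0,"wy":0,"wz":0},{"hand":87,"x":-0.37,"y":-0.85,"z":0.4,"wx":0,"wy":0,"wz":0},{"hand":87,"x":0,"y":0,"z":0,"wx":0,"wy":-6.68,"wz":0},{"hand":87,"x":0,"y":0,"z":0,"wx":0,"wy":-6.68,"wz":0},{"hand":87,"x":0,"y":0,"z":0,"wx":0,"wy":-6.69,"wz":0},{"hand":87,"x":0,"y":0,"z":0,"wx":0,"wy":0,"wz":0}]}}

```text
time_s: 3.8
position: [0.5008, -0.1362, 0.2557]
tcp_rot: [[-0.941, 0.003, 0.338], [0.004, 1.0, 0.003], [-0.338, 0.004, -0.941]]
force: [-0.4, 0.7, -1.7]
opening: 1.002
```

```bash
python3 - <<'E'
from h import *
s=bot.read_state(); print(s['position'],np.round(s['tcp_rot'],3).tolist(),np.round(s['joint_positions'],1),s['time_s'])
cap('wrist','w1')
E
```

```text
[ 0.50075031 -0.13622235  0.25571565] [[-0.941, 0.003, 0.338], [0.004, 1.0, 0.003], [-0.338, 0.004, -0.941]] [ -34.3   13.1  108.8   16.5   42.9 -134.8] 3.8
```

View pics/w1.png

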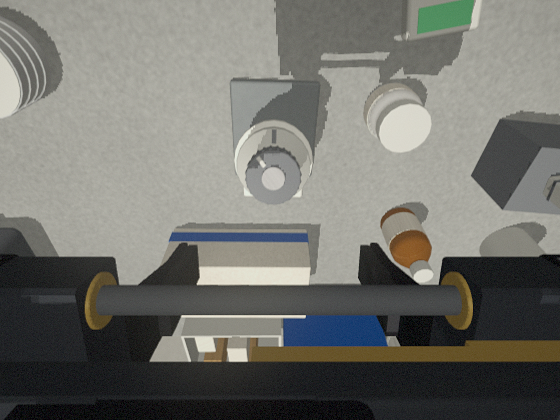

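```bash
python3 - <<'E'
from h import *
crop('w1',215,70,335,215,5,'w1c')
n=load('w1');p=cloud(n)
for u,v in [(273,178),(273,171),(280,180),(268,182),(254,180),(292,180),(275,195)]: print(u,v,p[v,u].round(4))
E
```

```text
273 178 [ 0.504  -0.139   0.1627]
273 171 [ 0.4988 -0.1389  0.1609]
280 180 [ 0.5052 -0.1335  0.1638]
268 182 [ 0.5067 -0.1429  0.1643]
254 180 [ 0.5061 -0.1539  0.1622]
292 180 [ 0.5066 -0.1241  0.1616]
275 195 [ 0.5173 -0.1375  0.1667]
```

View pics/w1c.png

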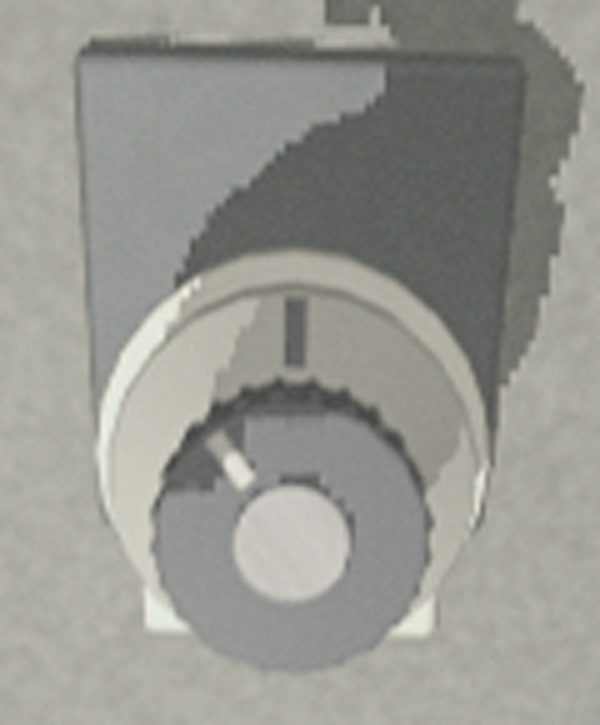

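The disc is at (273.4,178.4), at world (0.505,-0.139,0.163), which fits the given height of 0.162. The cap's rib lies about 36° anticlockwise of the shoulder rib, so roughly 0.63 rad loose. The dock yaw is about 0, within 1°.

Request:
{"op": "move_arm", "data": {"moves": [{"hand":87,"x":0.37,"y":0,"z":0,"wx":0,"wy":-0.2,"wz":0},{"hand":87,"x":0.37,"y":0,"z":0,"wx":0,"wy":0,"wz":0},{"hand":87,"x":0.37,"y":0,"z":0,"wx":0,"wy":0,"wz":0},{"hand":87,"x":0,"y":0,"z":0,"wx":0,"wy":0,"wz":0},{"hand":87,"x":0,"y":0,"z":0,"wx":0,"wy":0,"wz":0}]}}

```text
time_s: 4.35
position: [0.479, -0.1381, 0.248]
tcp_rot: [[-0.938, 0.001, 0.346], [0.0, 1.0, -0.0], [-0.346, -0.0, -0.938]]
force: [0.4, 0.7, 0.5]
opening: 0.996
```

```bash
cat >> h.py <<'E'
def delta(target):
    s=bot.read_state();R=np.array(s['tcp_rot']);d=np.array(target)-s['position'];t=R.T@d
    print('pos',np.round(s['position'],4),'tool delta units',np.round(t/.025,3),'z',R[:,2].round(4),'x',R[:,0].round(4),'F',np.round(s['force'],2),'F_tool',np.round(R.T@np.array(s['force']),2),'M_tool',np.round(R.T@np.array(s['moment']),3),'q',np.round(s['joint_positions'],1),'t',s['time_s'],'op',s['opening'])
E
python3 -c "
from h import *
delta([.5165,-.139,.130])"
```

```text
pos [ 0.479  -0.1381  0.248 ] tool delta units [ 0.225 -0.037  4.948] z [ 3.461e-01 -3.000e-04 -9.382e-01] x [-9.382e-01  5.000e-04 -3.461e-01] F [0.42 0.67 0.47] F_tool [-0.56  0.67 -0.29] M_tool [-0.043  0.224 -0.002] q [ -36.5   12.   112.2   18.4   40.7 -138.9] t 4.35 op 0.9958528778763995
```

Request:
{"op": "move_arm", "data": {"moves": [{"hand":87,"x":0.22,"y":0,"z":0.6,"wx":0,"wy":0.15,"wz":0},{"hand":87,"x":0,"y":0,"z":0.8,"wx":0,"wy":0,"wz":0},{"hand":87,"x":0,"y":0,"z":0.8,"wx":0,"wy":0,"wz":0},{"hand":87,"x":0,"y":0,"z":0.8,"wx":0,"wy":0,"wz":0},{"hand":87,"x":0,"y":0,"z":0,"wx":0,"wy":0,"wz":0},{"hand":87,"x":0,"y":0,"z":0,"wx":0,"wy":0,"wz":0}]}}

```text
time_s: 4.95
position: [0.4998, -0.1379, 0.1756]
tcp_rot: [[-0.939, -0.0, 0.343], [0.0, 1.0, 0.0], [-0.343, 0.0, -0.939]]
force: [0.0, -0.8, 0.2]
opening: 0.997
```

```bash
python3 -c "
from h import *
delta([.5165,-.139,.130]); cap('wrist','w2'); cap('scene','s2'); crop('s2',140,110,280,250,5,'s2c')"
```

```text
pos [ 0.4998 -0.1379  0.1756] tool delta units [-1.000e-03 -4.400e-02  1.944e+00] z [ 3.433e-01  3.000e-04 -9.392e-01] x [-0.9392  0.     -0.3433] F [ 0.03 -0.81  0.25] F_tool [-0.11 -0.81 -0.22] M_tool [-0.029  0.217  0.091] q [ -34.7   21.1  114.6   23.3   29.6 -143.6] t 4.95 op 0.997265592250624
```

View pics/w2.png

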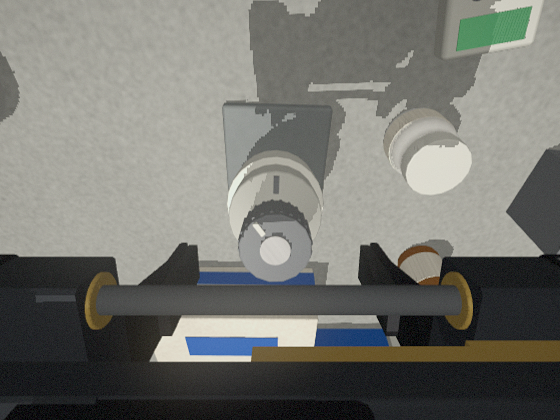

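View pics/s2c.png

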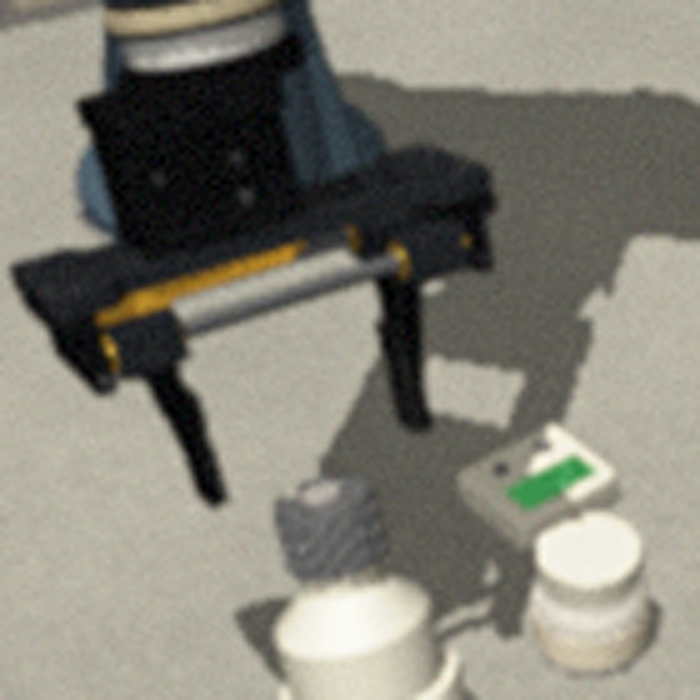

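Request:
{"op": "move_arm", "data": {"moves": [{"hand":87,"x":0,"y":-0.04,"z":0.65,"wx":0,"wy":0,"wz":0},{"hand":87,"x":0,"y":0,"z":0.65,"wx":0,"wy":0,"wz":0},{"hand":87,"x":0,"y":0,"z":0.64,"wx":0,"wy":0,"wz":0},{"hand":60,"x":0,"y":0,"z":0,"wx":0,"wy":0,"wz":0},{"hand":52,"x":0,"y":0,"z":0,"wx":0,"wy":0,"wz":0}]}}

```text
time_s: 5.55
position: [0.5163, -0.1391, 0.1309]
tcp_rot: [[-0.939, 0.0, 0.344], [0.0, 1.0, -0.0], [-0.344, -0.0, -0.939]]
force: [-0.0, -0.1, -0.3]
opening: 0.898
```

```bash
python3 -c "
from h import *
delta([.5165,-.139,.130]); cap('wrist','w3');cap('scene','s3'); crop('s3',140,150,260,270,5,'s3c')"
```

```text
pos [ 0.5163 -0.1391  0.1309] tool delta units [0.006 0.002 0.036] z [ 3.444e-01 -5.000e-04 -9.388e-01] x [-9.388e-01  1.000e-04 -3.444e-01] F [-0.01 -0.06 -0.31] F_tool [ 0.12 -0.06  0.28] M_tool [-0.023  0.25   0.049] q [ -33.5   27.2  114.9   28.5   23.4 -148.3] t 5.55 op 0.898001978536675
```

View pics/s3c.png

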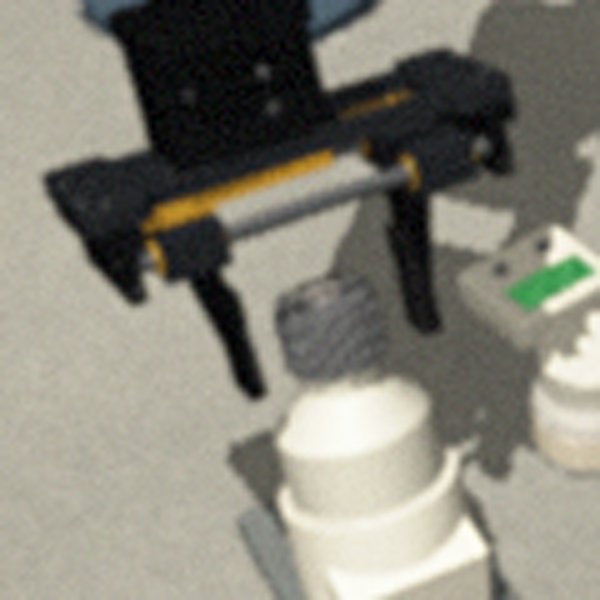

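View pics/w3.png

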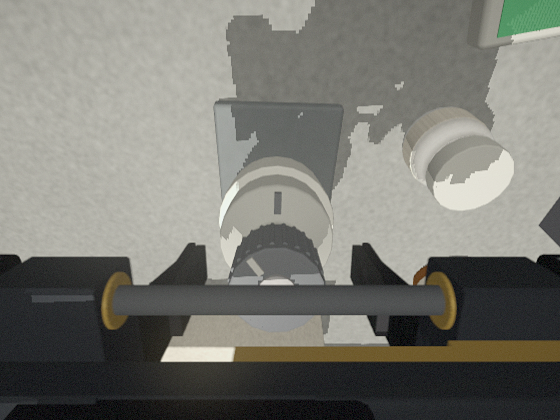

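Request:
{"op": "move_arm", "data": {"moves": [{"hand":30,"x":0,"y":0,"z":0,"wx":0,"wy":0,"wz":0},{"hand":30,"x":0,"y":0,"z":0,"wx":0,"wy":0,"wz":0},{"hand":30,"x":0,"y":0,"z":0,"wx":0,"wy":0,"wz":0},{"hand":30,"x":0,"y":0,"z":0,"wx":0,"wy":0,"wz":0},{"hand":30,"x":0,"y":0,"z":0,"wx":0,"wy":0,"wz":0},{"hand":30,"x":0,"y":0,"z":0,"wx":0,"wy":0,"wz":0},{"hand":30,"x":0,"y":0,"z":0,"wx":0,"wy":0,"wz":0},{"hand":30,"x":0,"y":0,"z":0,"wx":0,"wy":0,"wz":0}]}}

```text
time_s: 6.45
position: [0.5164, -0.1402, 0.1305]
tcp_rot: [[-0.939, 0.001, 0.345], [0.0, 1.0, -0.003], [-0.345, -0.002, -0.939]]
force: [-3.0, -3.7, 3.2]
opening: 0.496
```

```bash
python3 -c "
from h import *
delta([.5165,-.139,.130])"
```

```text
pos [ 0.5164 -0.1402  0.1305] tool delta units [0.004 0.047 0.021] z [ 0.3448 -0.0026 -0.9387] x [-9.387e-01  3.000e-04 -3.448e-01] F [-3.02 -3.7   3.23] F_tool [ 1.72 -3.71 -4.06] M_tool [0.76  0.626 0.033] q [ -33.5   27.3  114.9   28.5   23.3 -148.4] t 6.45 op 0.4955229440768328
```

Request:
{"op": "move_arm", "data": {"moves": [{"hand":30,"x":0,"y":-0.05,"z":0,"wx":0,"wy":0,"wz":0},{"hand":30,"x":0,"y":0,"z":0,"wx":0,"wy":0,"wz":4},{"hand":30,"x":0,"y":0,"z":0,"wx":0,"wy":0,"wz":4},{"hand":30,"x":0,"y":0,"z":0,"wx":0,"wy":0,"wz":4},{"hand":30,"x":0,"y":0,"z":0,"wx":0,"wy":0,"wz":4},{"hand":30,"x":0,"y":0,"z":0,"wx":0,"wy":0,"wz":4},{"hand":30,"x":0,"y":0,"z":0,"wx":0,"wy":0,"wz":0}]}}

```text
time_s: 7.15
position: [0.5164, -0.1402, 0.1305]
tcp_rot: [[-0.882, 0.322, 0.344], [0.342, 0.94, -0.0], [-0.324, 0.118, -0.939]]
force: [-2.3, -1.0, 4.4]
opening: 0.496
```

```bash
python3 -c "
from h import *
delta([.5165,-.139,.130])"
```

```text
pos [ 0.5164 -0.1402  0.1305] tool delta units [0.019 0.046 0.021] z [ 3.444e-01 -4.000e-04 -9.388e-01] x [-0.882   0.3424 -0.3237] F [-2.33 -0.98  4.4 ] F_tool [ 0.3  -1.15 -4.93] M_tool [0.293 0.139 0.147] q [ -33.6   27.3  114.8   28.6   23.4 -128.5] t 7.15 op 0.4959362516913943
```

Request:
{"op": "move_arm", "data": {"moves": [{"hand":30,"x":0,"y":0,"z":0,"wx":0,"wy":0,"wz":4},{"hand":30,"x":0,"y":0,"z":0,"wx":0,"wy":0,"wz":4},{"hand":30,"x":0,"y":0,"z":0,"wx":0,"wy":0,"wz":3},{"hand":30,"x":0,"y":0,"z":0,"wx":0,"wy":0,"wz":2},{"hand":30,"x":0,"y":0,"z":0,"wx":0,"wy":0,"wz":0}]}}

```text
time_s: 7.65
position: [0.5163, -0.1403, 0.1305]
tcp_rot: [[-0.788, 0.511, 0.344], [0.544, 0.839, -0.0], [-0.289, 0.187, -0.939]]
force: [-2.5, -0.6, 5.2]
opening: 0.497
```

```bash
python3 -c "
from h import *
delta([.5165,-.139,.130]);cap('wrist','w4'); crop('w4',200,150,350,300,4,'w4c')"
```

```text
pos [ 0.5163 -0.1403  0.1305] tool delta units [0.029 0.042 0.02 ] z [ 3.443e-01 -5.000e-04 -9.389e-01] x [-0.7877  0.544  -0.2892] F [-2.5  -0.63  5.21] F_tool [ 0.12 -0.83 -5.75] M_tool [0.385 0.048 0.101] q [ -33.6   27.3  114.9   28.6   23.4 -115.6] t 7.65 op 0.49679635658236837
```

View pics/w4c.png

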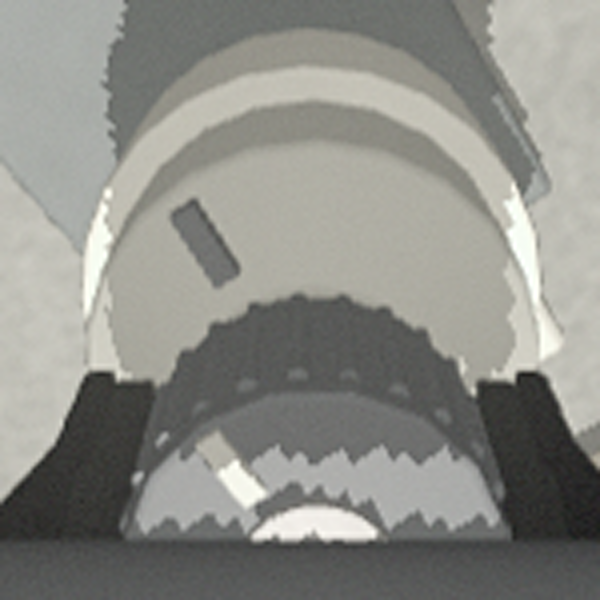

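The cap has turned with the gripper (33°), and its rib at crop (230,470) is nearly in line with the shoulder rib at (205,245). I'll continue in small steps until the stop.

Request:
{"op": "move_arm", "data": {"moves": [{"hand":30,"x":0,"y":0,"z":0,"wx":0,"wy":0,"wz":1.5},{"hand":30,"x":0,"y":0,"z":0,"wx":0,"wy":0,"wz":1.5},{"hand":30,"x":0,"y":0,"z":0,"wx":0,"wy":0,"wz":0}]}}

```text
time_s: 8.0
position: [0.5164, -0.1403, 0.1305]
tcp_rot: [[-0.76, 0.551, 0.344], [0.587, 0.81, -0.001], [-0.279, 0.202, -0.939]]
force: [-2.8, -1.9, 6.3]
opening: 0.493
```

```bash
python3 -c "
from h import *
delta([.5165,-.139,.130])"
```

```text
pos [ 0.5164 -0.1403  0.1305] tool delta units [0.033 0.04  0.021] z [ 3.444e-01 -5.000e-04 -9.388e-01] x [-0.7601  0.5867 -0.2792] F [-2.79 -1.86  6.28] F_tool [-0.72 -1.77 -6.86] M_tool [0.407 0.132 0.026] q [ -33.6   27.3  114.8   28.6   23.4 -112.6] t 8.0 op 0.493348888601567
```

Request:
{"op": "move_arm", "data": {"moves": [{"hand":30,"x":0,"y":0,"z":0,"wx":0,"wy":0,"wz":1.5},{"hand":30,"x":0,"y":0,"z":0,"wx":0,"wy":0,"wz":1.5},{"hand":30,"x":0,"y":0,"z":0,"wx":0,"wy":0,"wz":0}]}}

```text
time_s: 8.3
position: [0.5164, -0.1403, 0.1305]
tcp_rot: [[-0.733, 0.587, 0.344], [0.625, 0.781, -0.001], [-0.269, 0.214, -0.939]]
force: [-2.0, -0.1, 5.0]
opening: 0.493
```

```bash
python3 -c "
from h import *
delta([.5165,-.139,.130]);print(bot.read_state()['tau']);cap('wrist','w5'); crop('w5',200,150,350,300,4,'w5c')"
```

```text
pos [ 0.5164 -0.1403  0.1305] tool delta units [0.034 0.039 0.021] z [ 3.439e-01 -9.000e-04 -9.390e-01] x [-0.7329  0.6249 -0.269 ] F [-2.   -0.14  4.99] F_tool [ 0.04 -0.21 -5.37] M_tool [ 0.305  0.067 -0.773] q [ -33.6   27.3  114.8   28.5   23.4 -109.7] t 8.3 op 0.4928578474809845
[ -0.09096473 -30.51959753  -8.7717998    1.20576963  -0.35861928
   0.88670511]
```

View pics/w5c.png

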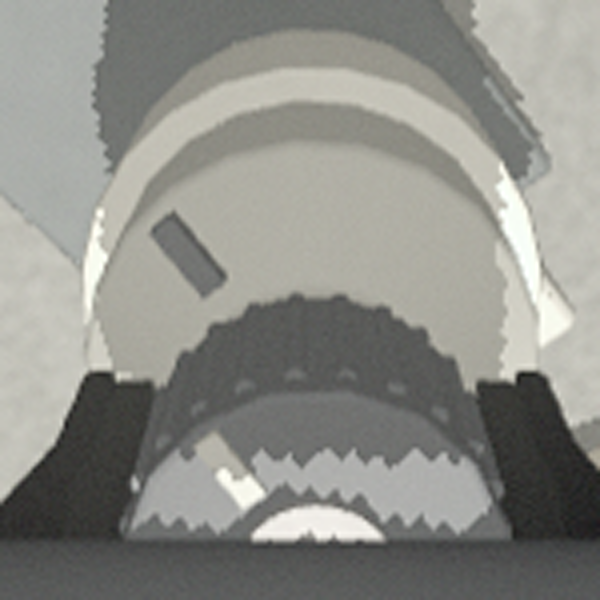

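Request:
{"op": "move_arm", "data": {"moves": [{"hand":30,"x":0,"y":0,"z":0,"wx":0,"wy":0,"wz":1},{"hand":30,"x":0,"y":0,"z":0,"wx":0,"wy":0,"wz":0}]}}

```text
time_s: 8.55
position: [0.5166, -0.1405, 0.1305]
tcp_rot: [[-0.721, 0.601, 0.344], [0.64, 0.769, -0.001], [-0.266, 0.219, -0.939]]
force: [-1.9, -1.7, 6.2]
opening: 0.494
```

```bash
python3 -c "
from h import *
delta([.5165,-.139,.130])"
```

```text
pos [ 0.5166 -0.1405  0.1305] tool delta units [0.048 0.039 0.019] z [ 0.3444 -0.0013 -0.9388] x [-0.7214  0.6396 -0.2655] F [-1.87 -1.69  6.22] F_tool [-1.39 -1.06 -6.48] M_tool [ 0.367 -0.152 -0.846] q [ -33.6   27.3  114.8   28.5   23.4 -108.7] t 8.55 op 0.49371652252881504
```

Request:
{"op": "move_arm", "data": {"moves": [{"hand":87,"x":0,"y":0,"z":0,"wx":0,"wy":0,"wz":0},{"hand":87,"x":0,"y":0,"z":0,"wx":0,"wy":0,"wz":0},{"hand":87,"x":0,"y":0,"z":0,"wx":0,"wy":0,"wz":0},{"hand":87,"x":0,"y":0,"z":0,"wx":0,"wy":0,"wz":0},{"hand":87,"x":0,"y":0,"z":-0.3,"wx":0,"wy":0,"wz":0},{"hand":87,"x":0,"y":0,"z":-0.7,"wx":0,"wy":0,"wz":0},{"hand":87,"x":0,"y":0,"z":-1,"wx":0,"wy":0,"wz":0},{"hand":87,"x":0,"y":0,"z":-1,"wx":0,"wy":0,"wz":0},{"hand":87,"x":0,"y":0,"z":-1,"wx":0,"wy":0,"wz":0},{"hand":87,"x":-0.5,"y":0,"z":-1,"wx":0,"wy":0,"wz":0},{"hand":87,"x":-0.5,"y":0,"z":0,"wx":0,"wy":0,"wz":0},{"hand":87,"x":0,"y":0,"z":0,"wx":0,"wy":0,"wz":0},{"hand":87,"x":0,"y":0,"z":0,"wx":0,"wy":0,"wz":0}]}}

```text
time_s: 9.85
position: [0.4907, -0.1558, 0.2531]
tcp_rot: [[-0.72, 0.604, 0.342], [0.643, 0.766, 0.001], [-0.261, 0.221, -0.94]]
force: [0.2, -0.5, 1.1]
opening: 1.002
```

```bash
python3 -c "
from h import *
delta([.5165,-.139,.130]);cap('wrist','w6'); crop('w6',190,100,340,250,4,'w6c')"
```

```text
pos [ 0.4907 -0.1558  0.2531] tool delta units [0.973 0.051 4.981] z [ 0.3419  0.0013 -0.9397] x [-0.7197  0.6434 -0.261 ] F [ 0.25 -0.54  1.12] F_tool [-0.82 -0.02 -0.97] M_tool [0.159 0.155 0.013] q [-37.5  13.  109.5  17.9  42.8 -99.1] t 9.85 op 1.0021813824339736
```

View pics/w6c.png

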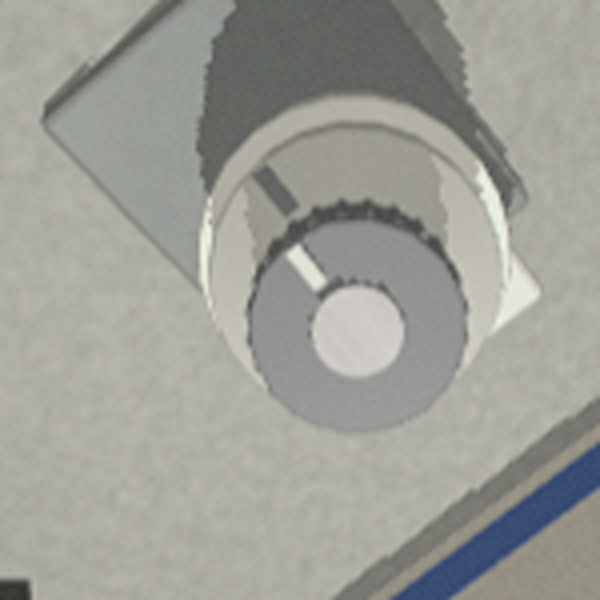

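```bash
python3 - <<'E'
from h import *
n=load('w6');p=cloud(n);im=n['image'].astype(int)
g=im.min(-1); m=np.zeros(g.shape,bool); m[165:200,262:297]=True
hsv=cv2.cvtColor(n['image'],cv2.COLOR_RGB2HSV)
print(im[183,279],im[195,279],im[183,300])
d=m&(g>165)
nn,l,st,ce=cv2.connectedComponentsWithStats(d.astype(np.uint8)); i=l[183,279]; print(st[i],ce[i])
q=p[l==i]; print('disc',q.mean(0).round(4),np.median(q,0).round(4))
# ray at z-plane depth: plane of disc normal a through z=.162
fx,fy,cx,cy=n['K']; u,v=ce[i]; r=n['P'][:3,:3]@[(u-cx)/fx,(v-cy)/fy,1]; o=n['P'][:3,3]
print('ray@z=.162',(o+r*(.162-o[2])/r[2]).round(4))
# cap top plane
a=[-np.sin(.35),0,np.cos(.35)]
k=p[(np.linalg.norm(p-q.mean(0),axis=-1)<.019)&(n['z']>0)]
k=k[np.abs((k-q.mean(0))@a)<.004]; c=k.mean(0); print('normal',np.linalg.svd(k-c)[2][2].round(4),len(k))
for t in ['top0','scene0']:
    n=load(t);p=cloud(n);q=p[(n['z']>0)]
    m=(abs(q[:,2]-.135)<.006)&(q[:,0]>.6)&(q[:,0]<.78)&(abs(q[:,1]-.2)<.08); print('spare',q[m].mean(0) if m.any() else None)
E
```

```text
[205 201 196] [149 150 148] [149 149 149]
[268 172  23  23 409] [278.99755501 182.55501222]
disc [ 0.5035 -0.1387  0.1632] [ 0.5038 -0.1387  0.1626]
ray@z=.162 [ 0.5042 -0.1388  0.162 ]
normal [ 0.3384 -0.0103 -0.941 ] 1720
spare [0.72341935 0.21746319 0.13750003]
spare [0.72646543 0.21405493 0.13724901]
```

The cap's rib is now in line with the shoulder rib, so the cap is home. The disc is at about (0.504,-0.139,0.162). Next is the wand.

Request:
{"op": "move_arm", "data": {"moves": [{"hand":87,"x":0,"y":0,"z":0,"wx":4.3,"wy":5.1,"wz":0},{"hand":87,"x":0,"y":0,"z":0,"wx":4.3,"wy":5.1,"wz":0},{"hand":87,"x":0,"y":0,"z":0,"wx":4.3,"wy":5.1,"wz":0},{"hand":87,"x":0,"y":0,"z":0,"wx":0,"wy":0,"wz":8.4},{"hand":87,"x":0,"y":0,"z":0,"wx":0,"wy":0,"wz":8.4},{"hand":87,"x":0,"y":0,"z":0,"wx":0,"wy":0,"wz":8.4},{"hand":87,"x":0,"y":0,"z":0,"wx":0,"wy":0,"wz":8.4},{"hand":87,"x":0,"y":0,"z":0,"wx":0,"wy":0,"wz":8.4},{"hand":87,"x":0.93,"y":0.4,"z":0,"wx":0,"wy":0,"wz":0},{"hand":87,"x":0.93,"y":0.4,"z":0,"wx":0,"wy":0,"wz":0},{"hand":87,"x":0.93,"y":0.4,"z":0,"wx":0,"wy":0,"wz":0},{"hand":87,"x":0.93,"y":0.4,"z":0,"wx":0,"wy":0,"wz":0},{"hand":87,"x":0.93,"y":0.4,"z":0,"wx":0,"wy":0,"wz":0},{"hand":87,"x":0.93,"y":0.4,"z":0,"wx":0,"wy":0,"wz":0},{"hand":87,"x":0.93,"y":0.4,"z":0,"wx":0,"wy":0,"wz":0},{"hand":87,"x":0.93,"y":0.4,"z":0,"wx":0,"wy":0,"wz":0},{"hand":87,"x":0.93,"y":0.4,"z":0,"wx":0,"wy":0,"wz":0},{"hand":87,"x":0.93,"y":0.4,"z":0,"wx":0,"wy":0,"wz":0},{"hand":87,"x":0.93,"y":0.4,"z":0,"wx":0,"wy":0,"wz":0},{"hand":87,"x":0.93,"y":0.4,"z":0,"wx":0,"wy":0,"wz":0}]}}

```text
time_s: 11.9
position: [0.5701, 0.138, 0.2519]
tcp_rot: [[-0.139, 0.99, -0.003], [0.99, 0.139, -0.001], [-0.0, -0.003, -1.0]]
force: [0.1, -1.3, 0.8]
opening: 1.003
```

Request:
{"op": "move_arm", "data": {"moves": [{"hand":87,"x":0,"y":0,"z":0,"wx":0,"wy":0,"wz":0},{"hand":87,"x":0,"y":0,"z":0,"wx":0,"wy":0,"wz":0}]}}

```text
time_s: 12.1
position: [0.5701, 0.1371, 0.2522]
tcp_rot: [[-0.14, 0.99, -0.002], [0.99, 0.14, -0.001], [-0.001, -0.002, -1.0]]
force: [-0.8, -0.1, 0.1]
opening: 1.001
```

```bash
python3 -c "
from h import *
delta([.568,.138,.248]);cap('wrist','w7'); crop('w7',200,100,350,250,4,'w7c')"
```

```text
pos [0.5701 0.1371 0.2522] tool delta units [ 0.047 -0.079  0.169] z [-0.0022 -0.0015 -1.    ] x [-0.1404  0.9901 -0.0011] F [-0.79 -0.14  0.12] F_tool [-0.03 -0.8  -0.11] M_tool [ 0.024 -0.113 -0.009] q [ 2.7 25.4 85.7 -0.1 69.  -5.4] t 12.1 op 1.000973275673365
```

View pics/w7.png

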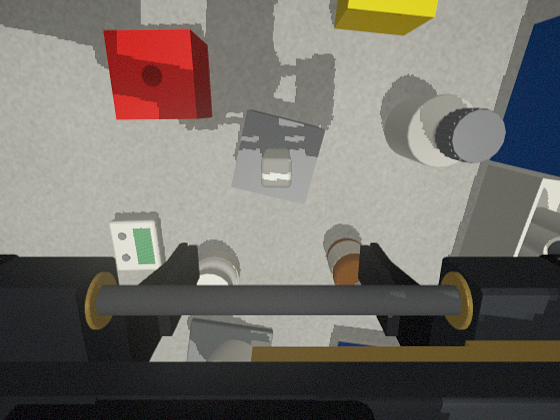

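View pics/w7c.png

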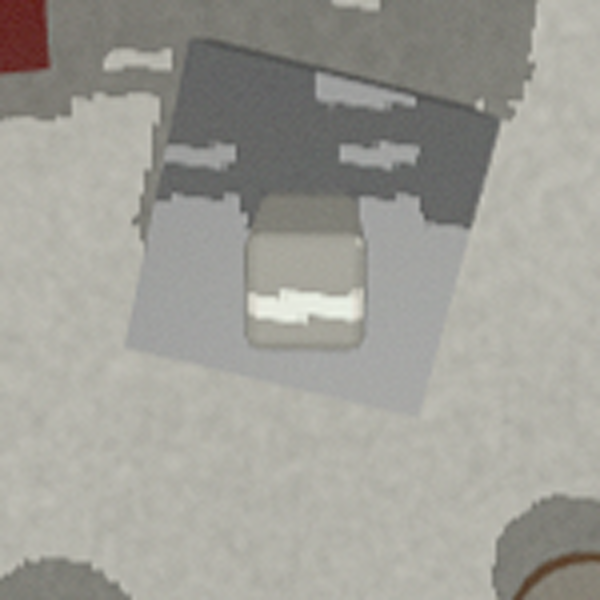

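The handle's top face is at crop (246–365, 235–348), square with the gripper to within 1°, and centred at pixel (276.4,173).

```bash
python3 - <<'E'
from h import *
n=load('w7');fx,fy,cx,cy=n['K'];o=n['P'][:3,3]
def ray(u,v,z): 
    r=n['P'][:3,:3]@[(u-cx)/fx,(v-cy)/fy,1]; return o+r*(z-o[2])/r[2]
for c in [(305.5,292),(247,238),(362,236),(365,345),(247,347)]: print(ray(200+c[0]/4-.4,100+c[1]/4-.4,.158).round(4))
s=[ray(200+a/4-.4,100+b/4-.4,.078) for a,b in [(193,40),(498,118),(420,415),(127,348)]]; print(np.round(s,4),np.mean(s,0).round(4))
p=cloud(n); print(p[173,276],p[175,268],p[175,285])
c=ray(305.5/4+199.6,172.6,.158)
R=np.array(bot.read_state()['tcp_rot'])
delta(np.r_[c[:2],.118-.0187])
E
```

```text
[0.5631 0.1686 0.158 ]
[0.5503 0.1776 0.158 ]
[0.5725 0.1811 0.158 ]
[0.5763 0.1597 0.158 ]
[0.553  0.1559 0.158 ]
[[0.5282 0.2121 0.078 ]
 [0.6058 0.2043 0.078 ]
 [0.5991 0.1254 0.078 ]
 [0.5199 0.1326 0.078 ]] [0.5633 0.1686 0.078 ]
[0.56312232 0.16832937 0.15814682] [0.55704954 0.16541613 0.15593243] [0.57037876 0.16786481 0.15876339]
pos [0.5702 0.1365 0.2526] tool delta units [ 1.32  -0.093  6.129] z [-0.0018 -0.0015 -1.    ] x [-0.1394  0.9902 -0.0012] F [-0.55 -0.72  0.15] F_tool [-0.64 -0.65 -0.15] M_tool [ 0.077 -0.128  0.009] q [ 2.6 25.4 85.7 -0.1 69.  -5.4] t 12.15 op 1.001100499435628
```

Request:
{"op": "move_arm", "data": {"moves": [{"hand":87,"x":0.66,"y":-0.05,"z":0,"wx":0,"wy":0,"wz":-1},{"hand":87,"x":0.66,"y":-0.04,"z":0,"wx":0,"wy":0,"wz":0},{"hand":87,"x":0,"y":0,"z":0.9,"wx":0,"wy":0,"wz":0},{"hand":87,"x":0,"y":0,"z":0.9,"wx":0,"wy":0,"wz":0},{"hand":87,"x":0,"y":0,"z":0.9,"wx":0,"wy":0,"wz":0},{"hand":87,"x":0,"y":0,"z":0,"wx":0,"wy":0,"wz":0},{"hand":87,"x":0,"y":0,"z":0,"wx":0,"wy":0,"wz":0}]}}

```text
time_s: 12.85
position: [0.5641, 0.1696, 0.1866]
tcp_rot: [[-0.156, 0.988, 0.001], [0.988, 0.156, -0.001], [-0.001, 0.001, -1.0]]
force: [0.5, 0.3, 0.2]
opening: 0.997
```

```bash
python3 -c "
from h import *
delta([.563,.1685,.0993]);cap('wrist','w8')"
```

```text
pos [0.5641 0.1696 0.1866] tool delta units [-0.033 -0.051  3.492] z [ 1.e-03 -7.e-04 -1.e+00] x [-1.564e-01  9.877e-01 -8.000e-04] F [0.47 0.29 0.19] F_tool [ 0.21  0.51 -0.19] M_tool [ 0.01  -0.079 -0.006] q [ 5.9 29.9 89.5 -0.1 60.5 -3.1] t 12.85 op 0.9972638288352561
```

View pics/w8.png

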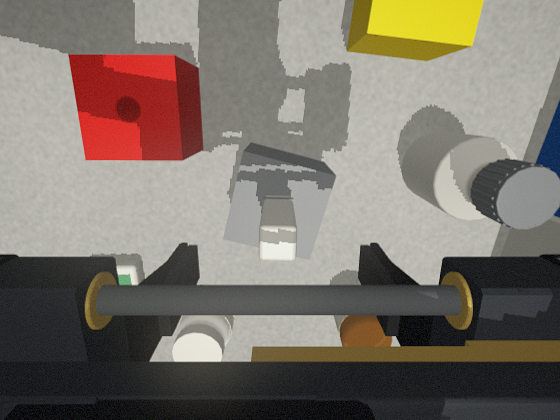

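Request:
{"op": "move_arm", "data": {"moves": [{"hand":87,"x":-0.03,"y":-0.05,"z":0.7,"wx":0,"wy":0,"wz":0},{"hand":87,"x":0,"y":0,"z":0.8,"wx":0,"wy":0,"wz":0},{"hand":87,"x":0,"y":0,"z":0.8,"wx":0,"wy":0,"wz":0},{"hand":87,"x":0,"y":0,"z":0.7,"wx":0,"wy":0,"wz":0},{"hand":87,"x":0,"y":0,"z":0.49,"wx":0,"wy":0,"wz":0},{"hand":60,"x":0,"y":0,"z":0,"wx":0,"wy":0,"wz":0},{"hand":40,"x":0,"y":0,"z":0,"wx":0,"wy":0,"wz":0},{"hand":35,"x":0,"y":0,"z":0,"wx":0,"wy":0,"wz":0},{"hand":35,"x":0,"y":0,"z":0,"wx":0,"wy":0,"wz":0},{"hand":35,"x":0,"y":0,"z":0,"wx":0,"wy":0,"wz":0},{"hand":35,"x":0,"y":0,"z":0,"wx":0,"wy":0,"wz":0}]}}

```text
time_s: 14.0
position: [0.5636, 0.168, 0.0996]
tcp_rot: [[-0.156, 0.988, 0.002], [0.988, 0.156, -0.001], [-0.001, 0.002, -1.0]]
force: [0.1, 0.5, 0.6]
opening: 0.537
```

```bash
python3 -c "
from h import *
delta([.563,.1685,.0993]);cap('wrist','w9')"
```

```text
pos [0.5636 0.168  0.0996] tool delta units [ 0.023 -0.019  0.012] z [ 2.3e-03 -7.0e-04 -1.0e+00] x [-0.156   0.9878 -0.0011] F [0.08 0.54 0.58] F_tool [ 0.52  0.16 -0.58] M_tool [ 0.03  -0.054 -0.058] q [ 5.7 36.7 93.5 -0.1 49.6 -3.2] t 14.0 op 0.5371880758459231
```

View pics/w9.png

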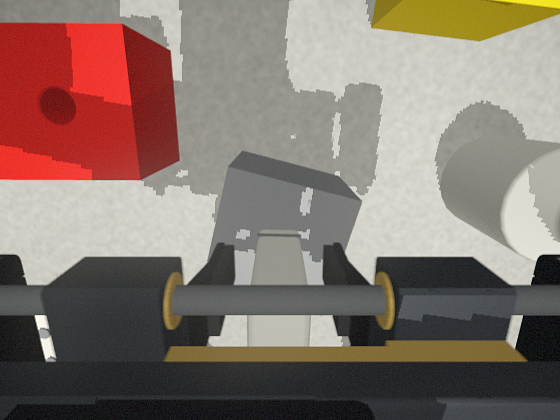

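Request:
{"op": "move_arm", "data": {"moves": [{"hand":10,"x":0,"y":0,"z":0,"wx":0,"wy":0,"wz":0},{"hand":10,"x":0,"y":0,"z":0,"wx":0,"wy":0,"wz":0},{"hand":10,"x":0,"y":0,"z":0,"wx":0,"wy":0,"wz":0},{"hand":10,"x":0,"y":0,"z":0,"wx":0,"wy":0,"wz":0},{"hand":10,"x":0,"y":0,"z":0,"wx":0,"wy":0,"wz":0},{"hand":10,"x":0,"y":0,"z":0,"wx":0,"wy":0,"wz":0},{"hand":10,"x":0,"y":0,"z":0,"wx":0,"wy":0,"wz":0}]}}

```text
time_s: 14.75
position: [0.5634, 0.168, 0.0992]
tcp_rot: [[-0.156, 0.988, 0.002], [0.988, 0.156, -0.001], [-0.001, 0.001, -1.0]]
force: [-0.3, 1.2, -1.0]
opening: 0.275
```

```bash
python3 -c "
from h import *
delta([.563,.1685,.0993])"
```

```text
pos [0.5634 0.168  0.0992] tool delta units [ 0.023 -0.011 -0.006] z [ 1.5e-03 -8.0e-04 -1.0e+00] x [-0.156   0.9878 -0.001 ] F [-0.35  1.17 -1.03] F_tool [ 1.21 -0.16  1.03] M_tool [ 0.027 -0.006 -0.059] q [ 5.7 36.8 93.5 -0.1 49.6 -3.2] t 14.75 op 0.2749071294950831
```

Request:
{"op": "move_arm", "data": {"moves": [{"hand":10,"x":0,"y":0,"z":-0.2,"wx":0,"wy":0,"wz":0},{"hand":10,"x":0,"y":0,"z":-0.4,"wx":0,"wy":0,"wz":0},{"hand":10,"x":0,"y":0,"z":-0.5,"wx":0,"wy":0,"wz":0},{"hand":10,"x":0,"y":0,"z":-0.5,"wx":0,"wy":0,"wz":0},{"hand":10,"x":0,"y":0,"z":-0.5,"wx":0,"wy":0,"wz":0},{"hand":10,"x":0,"y":0,"z":-0.5,"wx":0,"wy":0,"wz":0},{"hand":10,"x":0,"y":0,"z":-0.6,"wx":0,"wy":0,"wz":0},{"hand":10,"x":0,"y":0,"z":-0.8,"wx":0,"wy":0,"wz":0},{"hand":10,"x":0,"y":0,"z":-1,"wx":0,"wy":0,"wz":0},{"hand":10,"x":0,"y":0,"z":-1,"wx":0,"wy":0,"wz":0},{"hand":10,"x":0,"y":0,"z":-1,"wx":0,"wy":0,"wz":0},{"hand":10,"x":0,"y":0,"z":0,"wx":0,"wy":0,"wz":0},{"hand":10,"x":0,"y":0,"z":0,"wx":0,"wy":0,"wz":0}]}}

```text
time_s: 16.05
position: [0.563, 0.1681, 0.2748]
tcp_rot: [[-0.156, 0.988, 0.003], [0.988, 0.156, -0.001], [-0.001, 0.003, -1.0]]
force: [-0.4, -0.2, -1.6]
opening: 0.276
```

```bash
python3 -c "
from h import *
delta([.563,.1685,.0993]);cap('wrist','w10');cap('scene','s10');crop('s10',260,50,400,250,3,'s10c')"
```

```text
pos [0.563  0.1681 0.2748] tool delta units [ 0.023 -0.014  7.022] z [ 2.7e-03 -7.0e-04 -1.0e+00] x [-0.1561  0.9877 -0.0011] F [-0.42 -0.19 -1.57] F_tool [-0.12 -0.45  1.57] M_tool [ 0.059 -0.062 -0.037] q [ 5.8 24.1 84.1 -0.1 71.6 -3.2] t 16.05 op 0.2759347701307479
```

View pics/s10c.png

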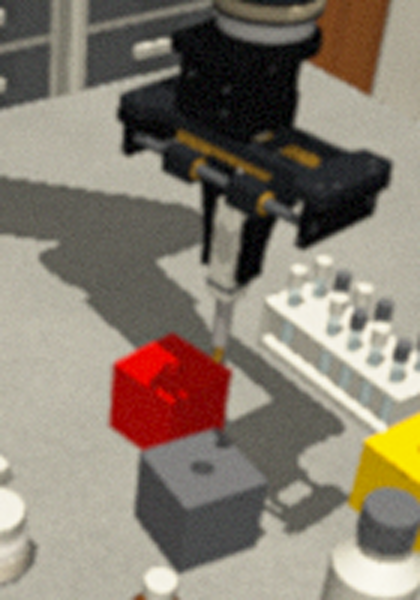

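View pics/w10.png

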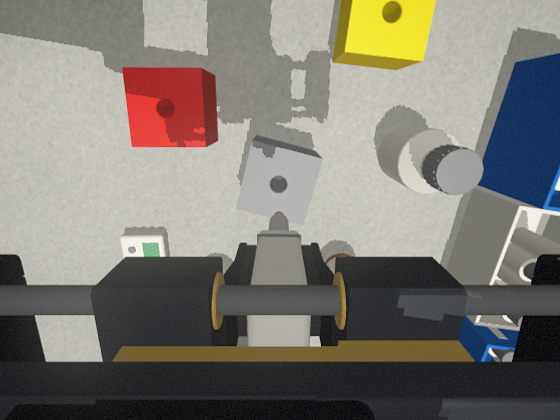

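The wand is clear of the hole and straight in the jaws, with the tip at about crop (218,355). Next I'll lean it and carry it over.

Request:
{"op": "move_arm", "data": {"moves": [{"hand":10,"x":0,"y":0,"z":-0.4,"wx":0,"wy":0,"wz":0},{"hand":10,"x":0,"y":0,"z":-0.4,"wx":0,"wy":0,"wz":0},{"hand":10,"x":0,"y":0,"z":0,"wx":-5,"wy":-0.9,"wz":0},{"hand":10,"x":0,"y":0,"z":0,"wx":-5,"wy":-0.9,"wz":0},{"hand":10,"x":0,"y":0,"z":0,"wx":-5,"wy":-0.9,"wz":0},{"hand":10,"x":0,"y":0,"z":0,"wx":-4.75,"wy":-0.8,"wz":0},{"hand":10,"x":0,"y":0,"z":0,"wx":0,"wy":0,"wz":0},{"hand":10,"x":0,"y":0,"z":0,"wx":0,"wy":0,"wz":0}]}}

```text
time_s: 16.95
position: [0.5633, 0.1682, 0.2948]
tcp_rot: [[-0.146, 0.928, 0.344], [0.987, 0.158, -0.007], [-0.061, 0.339, -0.939]]
force: [-0.2, 0.0, -1.0]
opening: 0.274
```

```bash
python3 -c "
from h import *
delta([.4653,-.139,.2703])"
```

```text
pos [0.5633 0.1682 0.2948] tool delta units [-11.505  -5.906  -0.34 ] z [ 0.3439 -0.007  -0.939 ] x [-0.1456  0.9875 -0.0608] F [-0.16  0.   -1.03] F_tool [ 0.09 -0.5   0.91] M_tool [ 0.331 -0.038 -0.056] q [ 7.3 15.8 97.2 -4.  47.1  0.5] t 16.95 op 0.2743555775119239
```

Request:
{"op": "move_arm", "data": {"moves": [{"hand":10,"x":-0.5,"y":-0.25,"z":-0.08,"wx":0,"wy":0,"wz":0},{"hand":10,"x":-0.85,"y":-0.45,"z":-0.08,"wx":0,"wy":0,"wz":0},{"hand":10,"x":-0.9,"y":-0.45,"z":-0.08,"wx":0,"wy":0,"wz":0},{"hand":10,"x":-0.9,"y":-0.45,"z":-0.08,"wx":0,"wy":0,"wz":0},{"hand":10,"x":-0.9,"y":-0.45,"z":-0.08,"wx":0,"wy":0,"wz":0},{"hand":10,"x":-0.9,"y":-0.45,"z":-0.08,"wx":0,"wy":0,"wz":0},{"hand":10,"x":-0.9,"y":-0.45,"z":-0.08,"wx":0,"wy":0,"wz":0},{"hand":10,"x":-0.9,"y":-0.45,"z":-0.08,"wx":0,"wy":0,"wz":0},{"hand":10,"x":-0.9,"y":-0.45,"z":-0.08,"wx":0,"wy":0,"wz":0},{"hand":10,"x":-0.9,"y":-0.45,"z":-0.08,"wx":0,"wy":0,"wz":0},{"hand":10,"x":-0.9,"y":-0.45,"z":-0.08,"wx":0,"wy":0,"wz":0},{"hand":10,"x":-0.9,"y":-0.45,"z":-0.08,"wx":0,"wy":0,"wz":0},{"hand":10,"x":-0.8,"y":-0.45,"z":-0.08,"wx":0,"wy":0,"wz":0},{"hand":10,"x":-0.4,"y":-0.25,"z":0,"wx":0,"wy":0,"wz":0},{"hand":10,"x":0,"y":0,"z":0,"wx":0,"wy":0,"wz":0},{"hand":10,"x":0,"y":0,"z":0,"wx":0,"wy":0,"wz":0}]}}

```text
time_s: 18.55
position: [0.4601, -0.1408, 0.2866]
tcp_rot: [[-0.145, 0.927, 0.345], [0.988, 0.157, -0.007], [-0.061, 0.339, -0.939]]
force: [0.2, -0.7, -1.1]
opening: 0.273
```

```bash
python3 -c "
from h import *
delta([.4653,-.139,.2703]);cap('wrist','w11');cap('scene','s11');crop('s11',150,80,290,280,3,'s11c')"
```

```text
pos [ 0.4601 -0.1408  0.2866] tool delta units [ 0.083 -0.019  0.684] z [ 0.3448 -0.0073 -0.9386] x [-0.1447  0.9876 -0.0608] F [ 0.15 -0.68 -1.1 ] F_tool [-0.63 -0.34  1.09] M_tool [ 0.286 -0.002 -0.017] q [-38.3   7.  110.9  16.5  46.9 -57. ] t 18.55 op 0.2728327012288611
```

View pics/w11.png

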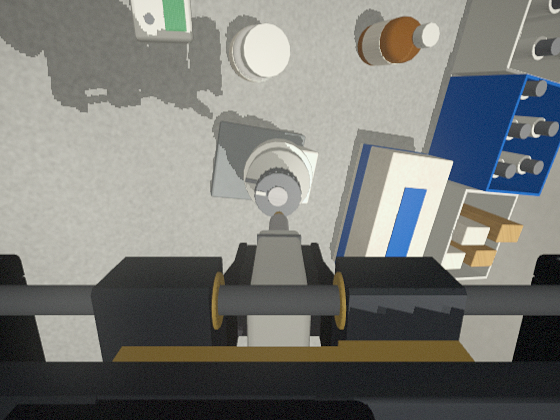

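View pics/s11c.png

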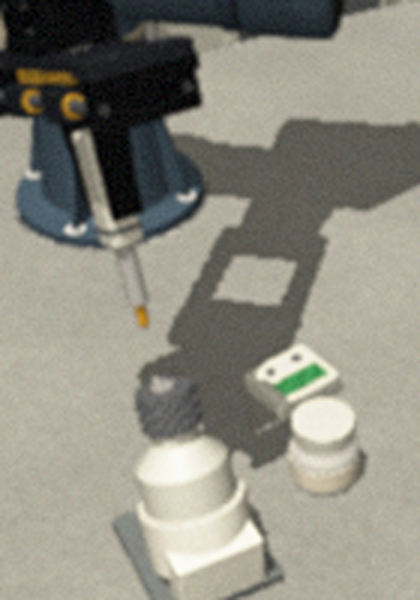

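```bash
crop=1; python3 - <<'E'
from h import *
crop('w11',235,160,325,240,8,'w11c')
n=load('w11');fx,fy,cx,cy=n['K'];p=cloud(n)
m=np.zeros(p.shape[:2],np.uint8);m[180:210,262:296]=(n['image'].min(-1)[180:210,262:296]>165)
nn,l,st,ce=cv2.connectedComponentsWithStats(m)
for i in range(1,nn): print(st[i],ce[i],p[l==i].mean(0).round(4))
s=bot.read_state();H=np.load('H.npy')
a=-np.array(s['tcp_rot'])[:,2];D=np.array([.5048,-.140,.162])
Pi=np.linalg.inv(n['P'])
for nm,x in [('tip',np.array(s['position'])-a*.0853),('D',D),('Dw',np.array([.504,-.1388,.162]))]:
    c=Pi@np.r_[x,1];print(nm,x.round(4),c[0]/c[2]*fx+cx,c[1]/c[2]*fy+cy)
E
```

```text
[268 187  20  20 302] [277.61258278 196.47019868] [ 0.5042 -0.1389  0.1626]
[262 192   4   4  16] [263.5 193.5] [ 0.4919 -0.1384  0.1573]
tip [ 0.4892 -0.1403  0.2063] 278.45785537170224 213.3789484368048
D [ 0.5048 -0.14    0.162 ] 277.8657535254567 197.43626677624584
Dw [ 0.504  -0.1388  0.162 ] 277.267170780924 196.15642481435248
```

View pics/w11c.png

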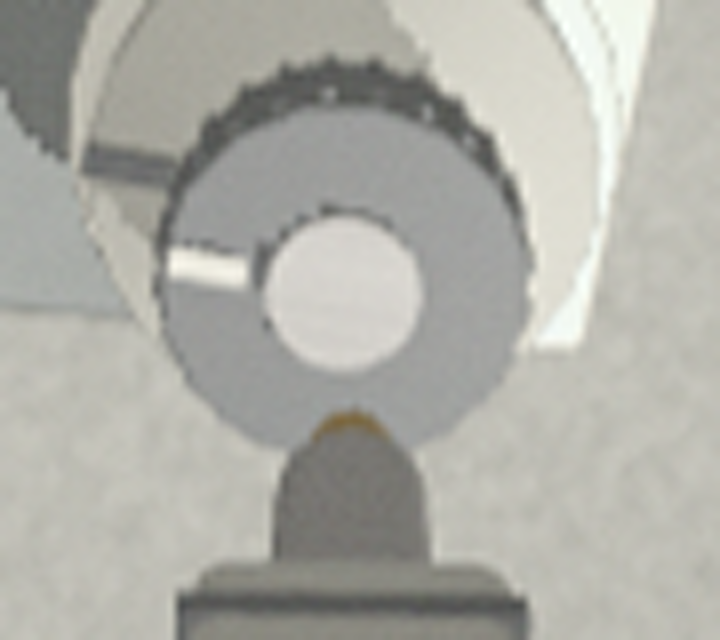

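```bash
python3 -c "
from h import *
a=-np.array(bot.read_state()['tcp_rot'])[:,2];D=np.array([.5045,-.1395,.162])
delta(D+a*.1003); print(bot.read_state()['tau'])"
```

```text
pos [ 0.4599 -0.1398  0.2864] tool delta units [ 0.052 -0.03   1.275] z [ 0.3445 -0.0066 -0.9388] x [-0.1463  0.9874 -0.0607] F [-0.36  0.92 -1.16] F_tool [ 1.04 -0.58  0.96] M_tool [ 0.336  0.026 -0.056] q [-38.2   7.  111.   16.5  46.9 -57. ] t 18.65 op 0.2743925930872753
[ -0.30290695 -23.89185905 -17.70453572   0.73258594  -0.85923448
   0.02660402]
```

Request:
{"op": "move_arm", "data": {"moves": [{"hand":10,"x":0.05,"y":-0.03,"z":0.3,"wx":0,"wy":0,"wz":0},{"hand":10,"x":0,"y":0,"z":0.4,"wx":0,"wy":0,"wz":0},{"hand":10,"x":0,"y":0,"z":0.4,"wx":0,"wy":0,"wz":0},{"hand":10,"x":0,"y":0,"z":0.17,"wx":0,"wy":0,"wz":0},{"hand":10,"x":0,"y":0,"z":0,"wx":0,"wy":0,"wz":0},{"hand":10,"x":0,"y":0,"z":0,"wx":0,"wy":0,"wz":0}]}}

```text
time_s: 19.25
position: [0.4694, -0.1391, 0.2558]
tcp_rot: [[-0.146, 0.928, 0.344], [0.987, 0.158, -0.007], [-0.061, 0.339, -0.939]]
force: [0.0, 0.3, -1.1]
opening: 0.277
```

```bash
cat >> h.py <<'E'
def avgF(n=10):
    L=[];M=[]
    for i in range(n):
        s=bot.read_state();R=np.array(s['tcp_rot']);L.append(R.T@np.array(s['force']));M.append(R.T@np.array(s['moment']));vision.capture('wrist')
    L=np.array(L);M=np.array(M);print('Ftool',L.mean(0).round(2),'sd',L.std(0).round(2),'M',M.mean(0).round(3),'pos',np.round(s['position'],4),'z',R[:,2].round(4))
E
python3 -c "
from h import *
a=-np.array(bot.read_state()['tcp_rot'])[:,2];D=np.array([.5045,-.1395,.162])
cap('wrist','w12');avgF();delta(D+a*.0853); cap('scene','s12');crop('w12',235,160,325,240,8,'w12c')
crop('s12',160,150,260,270,5,'s12c')"
```

```text
Ftool [-0.2  -0.44  1.08] sd [0.64 0.58 0.62] M [ 0.311 -0.022 -0.045] pos [ 0.4694 -0.1392  0.2562] z [ 0.3446 -0.0074 -0.9387]
pos [ 0.4694 -0.1392  0.2561] tool delta units [0.012 0.027 0.607] z [ 0.3445 -0.0073 -0.9388] x [-0.1454  0.9875 -0.0611] F [ 0.46 -0.06 -0.38] F_tool [-0.1   0.29  0.52] M_tool [ 0.316 -0.001 -0.091] q [-37.2  10.5 112.6  17.7  41.7 -57.9] t 19.8 op 0.272556880453069
```

View pics/w12c.png

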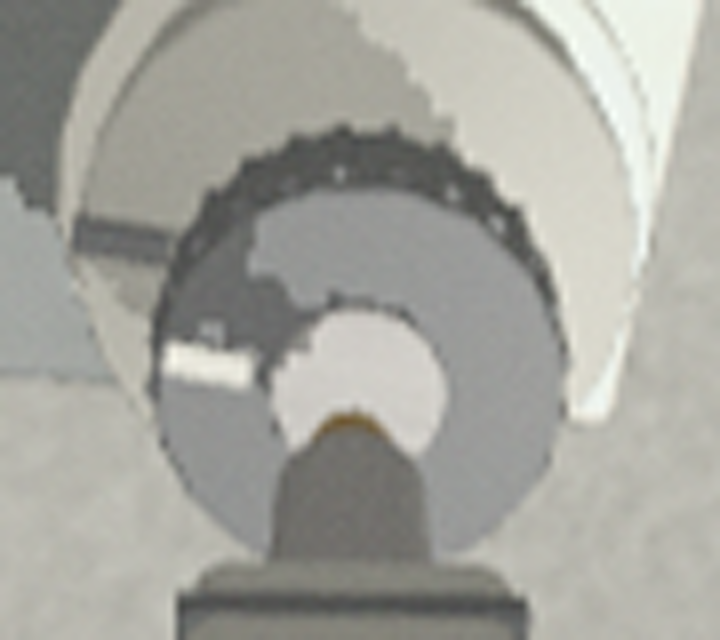

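View pics/s12c.png

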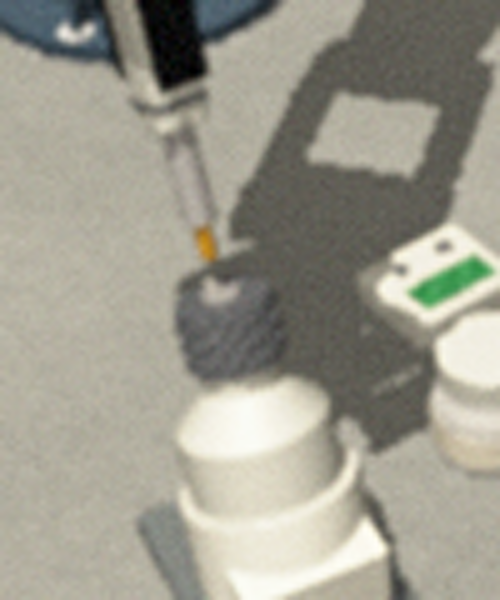

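Request:
{"op": "move_arm", "data": {"moves": [{"hand":10,"x":0.01,"y":0.02,"z":0.2,"wx":0,"wy":0,"wz":0},{"hand":10,"x":0,"y":0,"z":0.2,"wx":0,"wy":0,"wz":0},{"hand":10,"x":0,"y":0,"z":0.1,"wx":0,"wy":0,"wz":0},{"hand":10,"x":0,"y":0,"z":0,"wx":0,"wy":0,"wz":0}]}}

```text
time_s: 20.25
position: [0.4739, -0.1387, 0.2437]
tcp_rot: [[-0.146, 0.928, 0.343], [0.988, 0.157, -0.006], [-0.06, 0.338, -0.939]]
force: [-0.5, -0.1, -1.8]
opening: 0.272
```

```bash
python3 -c "
from h import *
a=-np.array(bot.read_state()['tcp_rot'])[:,2];D=np.array([.5045,-.1395,.162])
avgF(20);delta(D+a*.0853); cap('wrist','w13');crop('w13',235,160,325,240,8,'w13c')"
```

```text
Ftool [-0.02 -0.58  0.97] sd [0.56 0.37 0.46] M [ 0.32  -0.014 -0.029] pos [ 0.4741 -0.1389  0.2444] z [ 0.3443 -0.0071 -0.9388]
pos [ 0.4741 -0.1389  0.2444] tool delta units [-0.002  0.011  0.103] z [ 0.3443 -0.0072 -0.9388] x [-0.1455  0.9875 -0.0609] F [-0.12  0.45 -0.27] F_tool [ 0.47 -0.13  0.21] M_tool [ 0.339 -0.043 -0.036] q [-36.7  12.  113.   18.2  39.8 -58.2] t 21.25 op 0.2751438004164773
```

View pics/w13c.png

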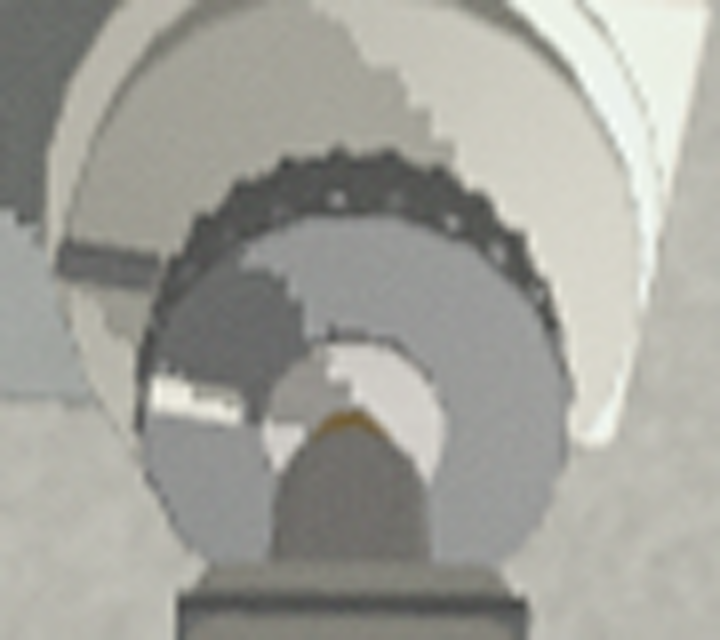

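Request:
{"op": "move_arm", "data": {"moves": [{"hand":10,"x":0,"y":0,"z":0.1,"wx":0,"wy":0,"wz":0},{"hand":10,"x":0,"y":0,"z":0.1,"wx":0,"wy":0,"wz":0},{"hand":10,"x":0,"y":0,"z":0,"wx":0,"wy":0,"wz":0}]}}

```text
time_s: 21.6
position: [0.476, -0.1391, 0.2396]
tcp_rot: [[-0.145, 0.927, 0.345], [0.988, 0.157, -0.007], [-0.061, 0.339, -0.939]]
force: [0.2, 0.4, 0.2]
opening: 0.274
```

```bash
python3 -c "
from h import *
a=-np.array(bot.read_state()['tcp_rot'])[:,2];D=np.array([.5045,-.1395,.162])
avgF(20);delta(D+a*.0853)"
```

```text
Ftool [-0.21  0.22 -0.58] sd [0.34 0.41 0.4 ] M [ 0.219 -0.076 -0.036] pos [ 0.4759 -0.139   0.2398] z [ 0.3445 -0.0073 -0.9388]
pos [ 0.4759 -0.139   0.2398] tool delta units [ 0.005  0.003 -0.096] z [ 0.3445 -0.0073 -0.9388] x [-0.1454  0.9875 -0.061 ] F [-0.35  0.56  0.88] F_tool [ 0.55  0.07 -0.95] M_tool [ 0.165 -0.138 -0.098] q [-36.6  12.6 113.2  18.5  39.  -58.4] t 22.6 op 0.2753647004579505
```

Contact is at 1.6 N, about 2.7 mm in by both force and geometry. I'll advance about 4.8 mm more.

Request:
{"op": "move_arm", "data": {"moves": [{"hand":10,"x":0,"y":0,"z":0.1,"wx":0,"wy":0,"wz":0},{"hand":10,"x":0,"y":0,"z":0.09,"wx":0,"wy":0,"wz":0},{"hand":10,"x":0,"y":0,"z":0,"wx":0,"wy":0,"wz":0},{"hand":10,"x":0,"y":0,"z":0,"wx":0,"wy":0,"wz":0}]}}

```text
time_s: 23.0
position: [0.4775, -0.1391, 0.2353]
tcp_rot: [[-0.145, 0.927, 0.344], [0.987, 0.158, -0.007], [-0.061, 0.339, -0.939]]
force: [1.4, 0.6, 1.5]
opening: 0.275
```

```bash
python3 -c "
from h import *
a=-np.array(bot.read_state()['tcp_rot'])[:,2];D=np.array([.5045,-.1395,.162])
avgF(40);delta(D+a*.0853); cap('wrist','w14');crop('w14',235,160,325,240,8,'w14c');cap('scene','s14');crop('s14',160,150,260,270,5,'s14c'); cap('top','t14')"
```

```text
Ftool [-0.48  0.49 -1.65] sd [0.47 0.59 0.59] M [ 0.135 -0.137 -0.015] pos [ 0.4775 -0.139   0.2353] z [ 0.3444 -0.0072 -0.9388]
pos [ 0.4775 -0.139   0.2353] tool delta units [ 0.002  0.006 -0.286] z [ 0.3444 -0.0072 -0.9388] x [-0.1455  0.9875 -0.061 ] F [-0.45  0.25  1.46] F_tool [ 0.22  0.12 -1.53] M_tool [ 0.109 -0.204 -0.06 ] q [-36.4  13.1 113.4  18.7  38.3 -58.6] t 25.0 op 0.272238184321993
```

View pics/w14c.png

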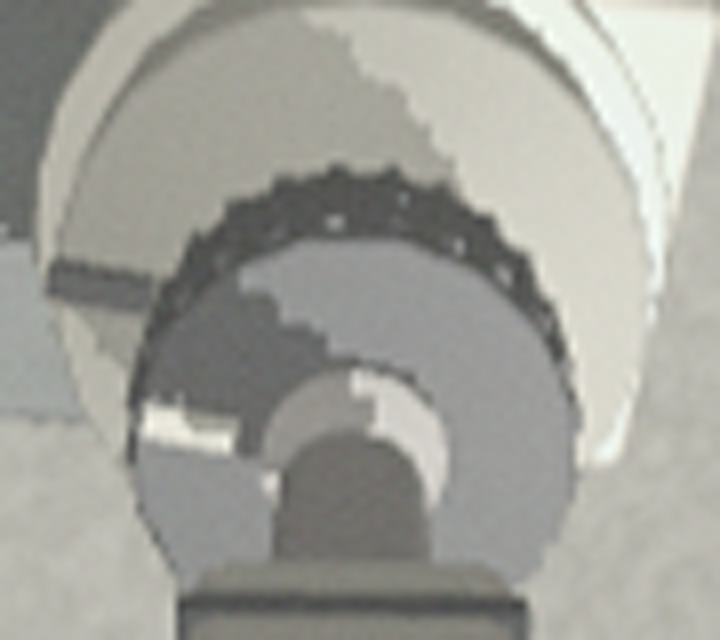

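View pics/s14c.png

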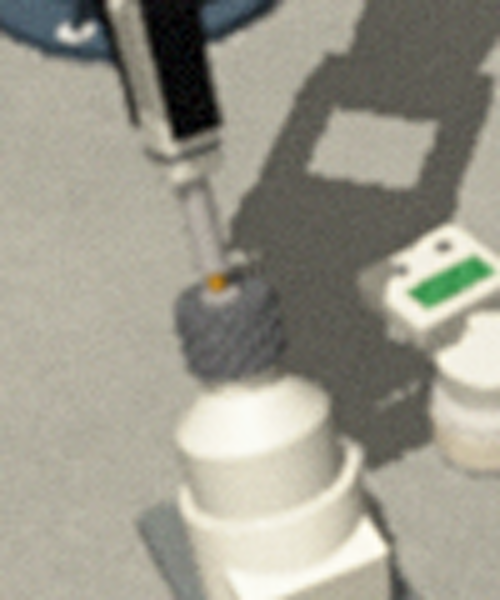

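View pics/t14.png

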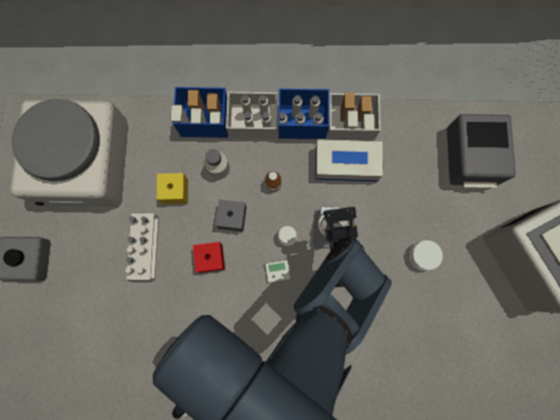

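The tip is on the disc (wrist crop about (352,440), disc about (355,450)). Axial force is about 2.7 N and the geometric depth about 7.2 mm, so it is roughly half-way in. The bystanders are where they started.

```bash
python3 -c "
from h import *
order.hand_in(); s=bot.read_state(); print(s['time_s'],s['position'])"
```

```text
the job is handed in; nothing more can be done
the job is handed in; nothing more can be done
```

The job is handed in with the wand still held on the disc, its tip about half-way in; the last move ended at about 25 s of the 53 s allowed.

- **Cap:** I turned it about 39° clockwise until it met the hard stop. The torque there rose from about 0.1 to 0.8 N m. Afterwards the rib on the cap lined up with the rib on the container's shoulder.
- **Wand:** I gripped it at the middle of its handle, lifted it straight out and leaned it 20° with the container. It was then pressed onto the disc along the cap's axis.
- **Press depth:** The two checks differ slightly. The average force of about 2.7 N gives about 8.4 mm in, and the arm position gives about 7.2 mm. Half-way is 7.5 mm.
- **Squareness:** The tool axis was within about 0.5° of the cap axis I measured.
- **Tip position:** The last wrist picture shows the tip on the disc. By my position estimates it is within about 2 mm of the centre.
- **Side force:** It changed by about 1 N when the tip made contact, close to the sensor noise. I left it as it was.
- **Other objects:** In the last overhead picture they look unmoved, judged by eye; the arm hides part of the dock.

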